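# Clamp a culture dish on the slanted inspection stand and swing the magnifier over it

## Robot

A 7-joint arm with a two-finger parallel gripper is mounted at the origin on a cart in front of the work surface, level with it; the furniture and walls round the work are solid. World frame = base frame: x ahead of the robot, y to its left, z up, the work surface at z = 0. Lengths are in m, angles in rad, forces in N, time in s.
With the tool pointing down it reaches from about 0.4 to 0.85 m from the base axis. Payload 4.5 kg.
Tool frame: the origin (TCP) lies at the very end of the fingers, on their centre line; the grasp point (between the pads) lies 19 mm behind it; z points along the fingers, x is the direction in which the jaws open and shut, and the axes are right-handed (so a half turn about z gives the same grasp; the last joint's range is limited). The gripper opens to 88 mm and grips with 3 to 60 N. Pads are 18 mm wide; open, the fingers measure 123 mm over their backs; the gripper's body (75 mm by 187 mm) begins 45 mm behind the grasp point.
Start: joints at [1.254, 0.689, -0.195, 1.565, 0.157, 0.902, -0.215], TCP at [0.215, -0.587, 0.206] pointing down, gripper open.
Joint ranges: [-3.01, 3.01], [-0.46, 2.08], [-1.47, 1.51], [0.13, 2.56], [-1, 4.14], [0.04, 2.09], [-2.66, 2.66]. Speed limits (rad/s): [2.57, 2.57, 3.14, 3.14, 3.14, 3.14, 3.14].

## Interface

Orientations are given as a unit quaternion [x, y, z, w].
In Python, from rig import robot gives the robot as it stands. The module is installed in compiled form; this text tells all that it offers.
- The arm moves only by the tool step_arm, never from a script. Its argument "steps" is text: rows parted by semicolons, each of 5 numbers parted by spaces: the shift along the tool's x, y, z in mm, then the turn about the tool's z in degrees, then the opening, from -1 (shut) to 1 (fully open), so that 0 is half open. A call has 1 to 20 rows; each row shifts and turns the commanded pose from where the row before left it, along the tool's axes as they then stand; what a row does not reach is not made up. A row lasts 1/10 s, in which the tool goes at most 50 mm and 8.59 degrees, less where a joint would pass 70% of its speed; a pose out of reach is approached as far as the arm can. A call with a gripper value outside its range is refused whole. The fingers move at their own pace and stop on an object; "newtons" is the grip in N (left out, the last holds). Time passes only in rows, so rows that do not move let the fingers close. It gives the time, the measured TCP pose, the force and the opening at its end, in the units of the state.
- robot.get_state(): the state, without advancing time (a new reading comes with each control period).
- robot.get_image(name): name is "scene" or "top"; returns a dict with "pixels" (400x640x3 uint8, red, green, blue), "intrinsics" (3x3 intrinsics, pixels), "T" (4x4, takes a point from camera to world coordinates). Camera axes: x right, y up, looking along -z (the intrinsics and any distortion apply to the point x, -y, -z); pixel columns grow to the right and rows downward; lengths in m; the calibration is good to about 2 mm. A picture is of the moment at which its call begins. There is no depth.
- robot.job_done(): hands the job in, once; it reports no verdict.
The state is a dict: "t": time; "joints": joint angles; "qvel": joint speeds; "tau": joint torques, N m; "tool_pos": TCP position; "tool_rot": TCP orientation; "ft_force": force on the tool from outside, world axes, zero at the start; "moment": the same for the moment, N m; "opening": finger opening in m.
Only numpy, scipy, OpenCV 4.12 (cv2) and the standard library are available. Lean on these libraries where they do the work, as an engineer would, in place of code of your own. Each camera call takes 0.05 s, during which the arm holds its last target.

## Task

Take the culture dish from the blue lab book and clamp it on the slanted black stage of the inspection stand: push the orange spring jaw back up the slope with the dish, lower the dish flat onto the stage between the jaw and the two steel pins, and let go so that the jaw holds it against both pins. Then swing the magnifier by its orange handle until the lens is centred over the dish, and leave it there. Do not disturb the two loose bottles (red and orange caps), the small beaker and the vial.

Things in the scene. Friction and masses are not known exactly. Their poses are not given: they have to be found in the camera images.
- petri_center (a point): Centre (half-way up) of the round, closed, clear-white culture dish, 57 mm in diameter, 15 mm high, 20 g; it starts flat on the blue lab book (a fixed block 210 x 152 mm, its cover 11 mm above the worktop). Its z axis is the dish's axis. Grasp it across its diameter.
- petri: The same dish; origin at the centre of its underside, z along its axis.
- stage: Black stage of the inspection stand, a strip 44 mm wide (y), x = -44 to +118 mm, fixed, tilted 30 degrees to face the robot. Origin: on its surface, where the centre of the clamped dish's underside belongs, 85 mm above the worktop. x points up the slope, away from the robot; y to the left; z out of the surface. Both sides of the strip are open, so fingers can pass down beside the dish.
- pins (a point): Point on the stage surface midway between the two upright steel pins, each 8 mm thick and 8 mm high; they stand at stage x = -27, y = +17.6 and -17.6 mm, and a dish centred on the stage origin touches both.
- stand: Fixed stand that carries the stage; origin on the worktop below the stage origin, z up, x away from the robot. Grey base plate from x = -83 to +133 mm, 105 mm wide, 12 mm high. On the stage, at stage x = 72 to 106 mm, is the grey spring housing (40 mm wide, 20 high), and on it the steel post of the magnifier (14 mm thick, its hub up to 76 mm above the stage).
- jaw (a joint): Travel (m) of the orange spring jaw, along stage +x: 0 = at rest, most closed; 0.03 = fully back. 36 mm wide in y, its flat rubber face reaches from z = 2 to 18 mm above the stage. Face at stage x = 14.5 mm + travel, so the dish needs 0.014. Spring: 3 N at rest, 150 N/m, springs back when released.
- jaw_face (a point): Middle of the jaw's rubber face, 9.5 mm above the stage.
- lens_arm (a joint): Angle a (rad) of the magnifier arm about its post (axis along stage z). Stiff: stays where left (friction 0.12 N m). 0 = lens centred over the clamped dish, arm along stage -x; greater values swing it to the left (stage +y); handle at stage (89 - 127 cos a, 127 sin a, 91) mm. Range -0.4 to 1.9, starts at 1.25 to 1.7.
- lens_handle (a point): Centre of the free part of the magnifier's handle: an upright orange pin along stage z, 12 mm thick, at the arm's far end, 127 mm from the hinge. Its top is 20 mm above this point; a 16 mm collar is from 15 to 26 mm below. This point is 91 mm above the stage plane.
- lens_center (a point): Centre of the lens, 89 mm from the hinge, 70 mm above the stage plane; black rim 68 mm across, 6 mm thick.
- lens_hinge (a point): Point on the hinge axis of the arm, at stage (89, 0, 70) mm.
- redcap_bottle: white bottle with a red cap, 48 mm across, 111 high; bystander; origin at the centre of its underside.
- indicator: small white bottle with an orange cap, 36 mm across, 76 high; bystander; origin at the centre of its underside.
- beaker_100: small clear beaker, 53 mm across, 69 high; bystander; origin at the centre of its underside.
- vial_1: small white vial with a black cap, 23 mm across, 52 high; bystander; origin at the centre of its underside.
Mind the look-alikes: they are no part of the job. What is meant by the petri is not green or pink, and is the larger of those in its own colour.

How it is judged:
By the outcome, as a careful person would: the job done as asked, in the order asked, and still so for the second after the job is handed in, with the robot touching nothing.
It also fails if it takes over 58 s, if anything falls off the work surface, if the arm or the gripper's body presses on something with over 40 N, if the wrist force passes 120 N, or if a joint passes its speed limit or range.

## Working session

There is one attempt and no reset: what is moved stays moved. The work goes in short steps, Python scripts to look and compute and a tool call to move; the robot and the scene stay as the last step left them, time stands still between calls to the robot, and variables do not carry over. Pictures are saved under pics/ and viewed, and the job is handed in when it is done.

Besides the shell and the picture viewer there is one more tool, called after ">>>" as name(argument=value, ...) on one line, values as JSON. step_arm: Moves the arm, as the interface text tells. Its arguments: {"type":"object","properties":{"steps":{"type":"string"},"newtons":{"type":"number"}},"required":["steps"]}

```bash
mkdir -p pics
python3 - <<'E'
from rig import robot
import cv2,numpy as np
for n in("scene","top"):
    im=robot.get_image(n); cv2.imwrite(f"pics/{n}0.png",im["pixels"][:,:,::-1]); print(n,im["intrinsics"],im["T"],[k for k in im])
    np.savez(f"{n}0.npz",**{k:im[k] for k in("pixels","intrinsics","T")})
print(robot.get_state())
E
```

```text
scene [[495.41884972   0.         324.13122105]
 [  0.         495.41884972 199.35565724]
 [  0.           0.           1.        ]] [[-0.55069133  0.42327993 -0.71942558 -0.56466352]
 [-0.83446907 -0.29983691  0.462341    0.66574145]
 [-0.02001068  0.85494557  0.5183316   0.92521973]
 [ 0.          0.          0.          1.        ]] ['pixels', 'intrinsics', 'T']
top [[362.2892199    0.         314.8401361 ]
 [  0.         362.2892199  202.91526192]
 [  0.           0.           1.        ]] [[-0.00382251  0.99483974 -0.10138683  0.44194027]
 [-0.99967182 -0.00636981 -0.02481274 -0.02723763]
 [-0.02533051  0.10125871  0.9945376   1.18389899]
 [ 0.          0.          0.          1.        ]] ['pixels', 'intrinsics', 'T']
{'t': 0.1, 'joints': array([ 1.25379823,  0.68982261, -0.19449827,  1.5662339 ,  0.15727027,
        0.9025187 , -0.21510257]), 'qvel': array([-4.97452282e-04, -1.30878426e-03, -6.11804212e-05, -3.83812288e-03,
        6.56877287e-04, -2.86509284e-04, -2.99049719e-04]), 'tau': array([-3.71249378e-03, -5.28507328e+01, -1.27194073e+00, -1.53838259e+01,
       -5.26720297e-02,  1.95285116e-03,  5.56601651e-05]), 'tool_pos': array([ 0.21451691, -0.58637524,  0.20533972]), 'tool_rot': array([ 8.19659066e-01, -5.72851096e-01, -6.86462680e-04, -4.07725866e-04]), 'ft_force': array([ 0.12133257, -0.80951259,  0.16196155]), 'moment': array([ 0.05776486, -0.03718949, -0.02981928]), 'opening': 0.08773179707433611}
```

View pics/scene0.png

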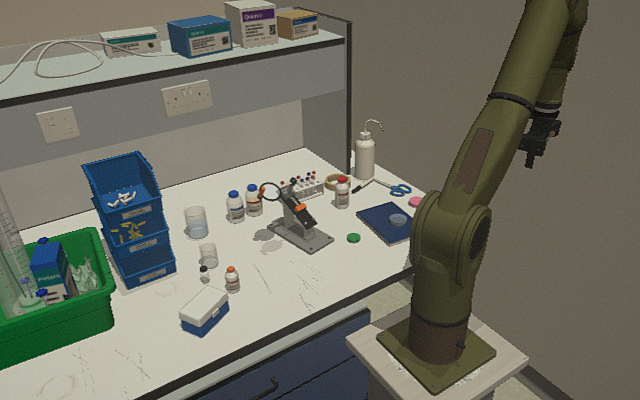

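View pics/top0.png

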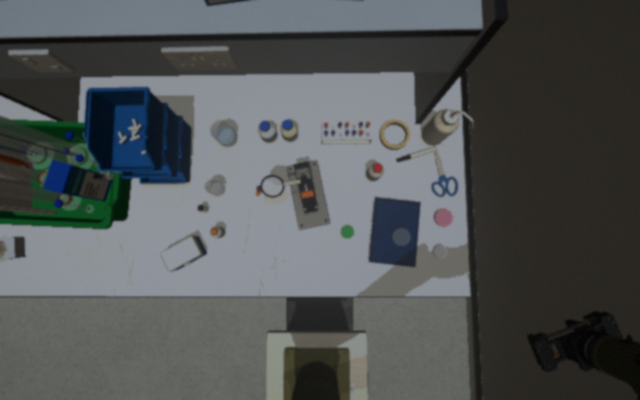

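The top view shows the target dish on the book at about (401,237), with the smaller clear look-alike at (440,251). The stand is at about (309,195) and the orange handle at about (259,191). I'll zoom in next.

```bash
cat > h.py <<'E'
import numpy as np,cv2
from scipy.spatial.transform import Rotation as R
def load(n): 
    d=np.load(n); return d["pixels"],d["intrinsics"],d["T"]
def snap(cam,tag):
    from rig import robot
    im=robot.get_image(cam); np.savez(f"{cam}{tag}.npz",**{k:im[k] for k in("pixels","intrinsics","T")}); return im["pixels"],im["intrinsics"],im["T"]
def ray(K,T,u,v):
    d=T[:3,:3]@np.array([(u-K[0,2])/K[0,0],-(v-K[1,2])/K[1,1],-1]); return T[:3,3],d
def onz(K,T,u,v,z):
    o,d=ray(K,T,u,v); return o+d*(z-o[2])/d[2]
def proj(K,T,P):
    P=np.atleast_2d(P); c=(P-T[:3,3])@T[:3,:3]; return np.c_[K[0,0]*c[:,0]/-c[:,2]+K[0,2],-K[1,1]*c[:,1]/-c[:,2]+K[1,2]]
def crop(px,u0,v0,u1,v1,s,name,):
    c=px[v0:v1,u0:u1,::-1]; cv2.imwrite(name,cv2.resize(c,None,fx=s,fy=s,interpolation=cv2.INTER_CUBIC))
E
python3 - <<'E'
from h import *
p,K,T=load("top0.npz"); crop(p,240,140,340,240,6,"pics/tz.png"); crop(p,350,180,470,280,6,"pics/td.png")
print(onz(K,T,401,237,.026),onz(K,T,440,251,.015))
p,K,T=load("scene0.npz"); crop(p,250,170,350,260,6,"pics/sz.png")
crop(p,340,180,440,255,6,"pics/sd.png")
E
```

```text
[ 0.44982897 -0.27063951  0.026     ] [ 0.40518131 -0.39478388  0.015     ]
```

View pics/tz.png

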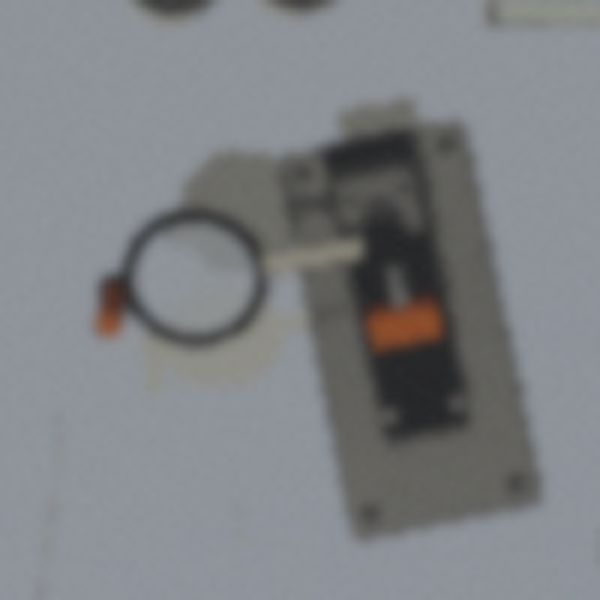

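View pics/td.png

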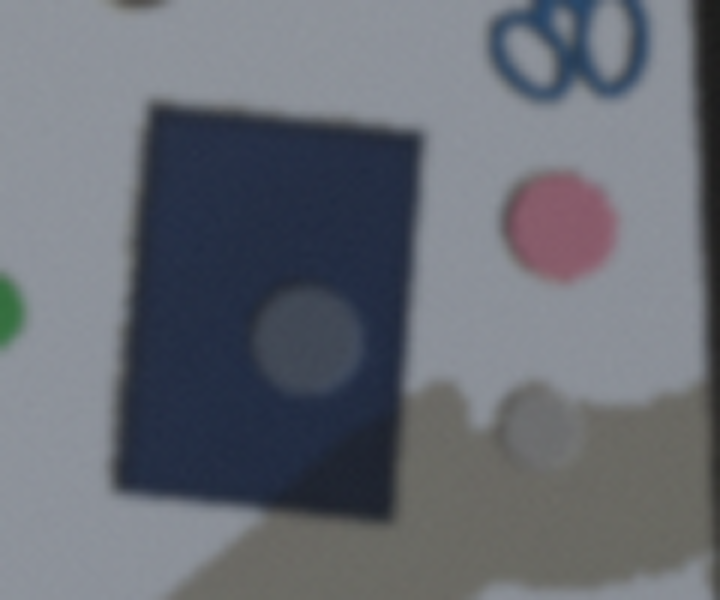

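View pics/sz.png

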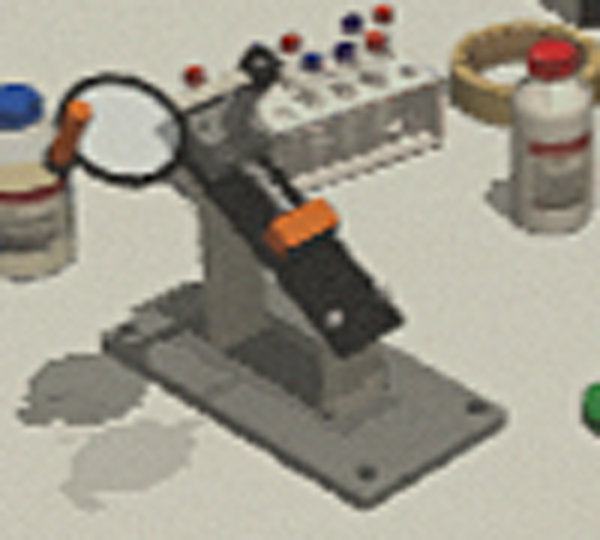

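View pics/sd.png

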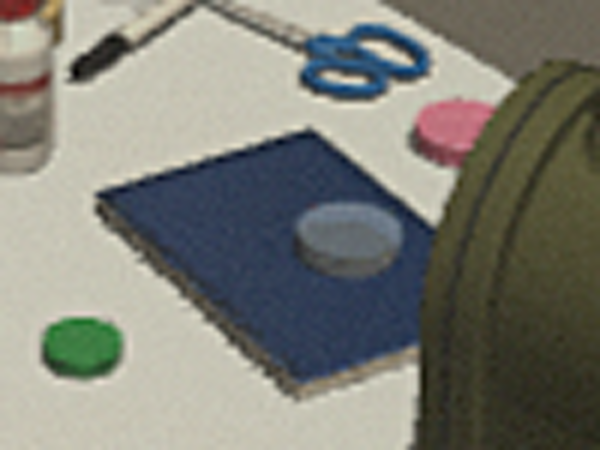

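The top crop shows the stand yawed about -10° with the lens out to the left. The base plate corners, pins, jaw edge, lens and handle are all readable in both crops. I'll fit the stand pose and arm angle from these, and the dish from its outline.

```bash
cat > fit.py <<'E'
from h import *
from scipy.optimize import least_squares
_,Kt,Tt=load("top0.npz");_,Ks,Ts=load("scene0.npz")
top=lambda u,v:((u+.5)/6-.5+240,(v+.5)/6-.5+140)
sc=lambda u,v:((u+.5)/6-.5+250,(v+.5)/6-.5+170)
def stageT(x,y,w):
    Rs=R.from_euler('z',w).as_matrix(); return Rs@R.from_euler('y',-30,degrees=True).as_matrix(),np.array([x,y,.085]),Rs
def pts(p):
    x,y,w,a=p; S,o,B=stageT(x,y,w); st=lambda *q:o+S@(np.array(q)/1e3); ba=lambda *q:np.array([x,y,0])+B@(np.array(q)/1e3)
    h=lambda r,z:st(89-r*np.cos(a),r*np.sin(a),z)
    t=[(ba(-83,52.5,12),(360,536)),(ba(-83,-52.5,12),(540,498)),(ba(133,-52.5,12),(464,122)),
     (ba(133,52.5,12),(285,158)),
     (st(-27,17.6,8),(390,413)),(st(-27,-17.6,8),(457,400)),(st(14.5,18,18),(377,351)),(st(14.5,-18,18),(443,340)),
     (h(89,70),(195,277)),(h(127,111),(107,328))]
    s=[(ba(-83,52.5,12),(365,495)),(ba(-83,-52.5,12),(503,410)),(ba(133,52.5,12),(106,337)),
     (st(-27,17.6,6),(335,317)),(h(89,70),(123,130)),(h(127,111),(80,106)),(st(-44,22,0),(345,358)),(st(-44,-22,0),(403,322))]
    return t,s
def res(p):
    t,s=pts(p)
    r=[proj(Kt,Tt,P)[0]-top(*q) for P,q in t]+[proj(Ks,Ts,P)[0]-sc(*q) for P,q in s]
    return np.concatenate(r)
if __name__=="__main__":
    f=least_squares(res,[.57,0,-.17,1.4],loss='soft_l1'); print(f.x); print(res(f.x).reshape(-1,2).round(1))
    t=lambda q:((q[0]+.5)/6-.5+350,(q[1]+.5)/6-.5+180)
    # dish: top view outline centre ~ (308,341) ; scene: top ellipse centre (350,232) of crop 340,180
    _,_=0,0
    for z in(.026,.0185): print(onz(Kt,Tt,*t((308,341)),z))
    print(onz(Ks,Ts,(350.5)/6-.5+340,(230.5)/6-.5+180,.026))
E
python3 fit.py
```

```text
[0.56483218 0.01942801 0.19363376 1.58492933]
[[-1.   1.2]
 [ 0.8  1.2]
 [ 0.3 -0.5]
 [-1.1 -0.2]
 [ 0.1  1.1]
 [ 0.2  1. ]
 [-0.3  0.5]
 [ 0.4 -0. ]
 [ 0.4  0.6]
 [ 0.6  0.3]
 [-0.7 -0.5]
 [ 0.6 -0.9]
 [-2.2 -1.9]
 [-0.7 -0.4]
 [-0.6 -0.7]
 [-0.3 -0.2]
 [-0.7 -1.5]
 [ 0.  -1.3]]
[ 0.45166783 -0.27042834  0.026     ]
[ 0.45173084 -0.27200354  0.0185    ]
[ 0.44539745 -0.26930601  0.026     ]
```

The fit puts the stand at about (0.565, 0.019) with yaw 11°, and the magnifier at a≈1.58. The two cameras disagree by about 2 mm, so I'll refit with small camera corrections, check the sizes, and look at the gripper.

```bash
cat > fit2.py <<'E'
from fit import *
import fit
def pert(T,d):
    T2=T.copy(); T2[:3,:3]=R.from_rotvec(d[3:]).as_matrix()@T[:3,:3]; T2[:3,3]+=d[:3]; return T2
dt=lambda u,v:((u+.5)/6-.5+350,(v+.5)/6-.5+180)
ds=lambda u,v:((u+.5)/6-.5+340,(v+.5)/6-.5+180)
def split(p): return p[:4],p[4:6],pert(Tt,p[6:12]*[.002]*1 if 0 else np.r_[p[6:9]*.002,p[9:12]*.002]),pert(Ts,np.r_[p[12:15]*.002,p[15:18]*.002])
def full(p):
    q,dc,TT,SS=split(p); t,s=pts(q)
    r=[proj(Kt,TT,P)[0]-top(*c) for P,c in t]+[proj(Ks,SS,P)[0]-sc(*c) for P,c in s]
    d=lambda z:np.r_[dc,z]
    r+= [proj(Kt,TT,d(.026))[0]-dt(308,341), proj(Ks,SS,d(.026))[0]-ds(351,230)]
    return np.r_[np.concatenate(r)/.5,p[6:]]
f=least_squares(full,np.r_[.565,.019,.19,1.58,.449,-.27,np.zeros(12)],loss='soft_l1')
if __name__=="__main__":
    print(f.x.round(4)); print((full(f.x)[:-12]*.5).reshape(-1,2).round(1).T)
    np.save("fit.npy",f.x)
    x,y,w,a=f.x[:4]; S,o,B=stageT(x,y,w)
    print("lens handle",o+S@np.array([.089-.127*np.cos(a),.127*np.sin(a),.091]))
    print("fronthub",o+S@np.array([.080,0,.076]))
    p,_,_=load("top0.npz"); crop(p,500,290,640,400,5,"pics/tg.png")
    p,_,_=load("scene0.npz"); crop(p,480,80,600,180,6,"pics/sg.png")
    for n,u,v in(("red",374,168),("ind",217,229),("beak",216,185),("vial",202,207)): print(n,onz(Kt,Tt,u,v,.07))
E
python3 fit2.py
```

```text
[ 0.5655  0.0197  0.1975  1.5952  0.4506 -0.2711 -0.1681 -0.1833  0.5549
  0.0626  0.2513 -0.106   0.168   0.1833  0.2853 -0.1721 -0.864   0.4387]
[[-1.1  0.7 -0.  -1.4  0.   0.1 -0.5  0.3  0.1  0.4 -0.   1.1 -1.7 -0.1
  -0.2  0.1 -0.1  0.5  0.1 -0.1]
 [ 0.8  0.6 -1.  -0.5  0.6  0.5  0.1 -0.5 -0.  -0.5  0.3 -0.1 -0.9  0.5
   0.1  0.5 -0.6 -0.4  0.   0.1]]
lens handle [0.57420808 0.15095058 0.20986088]
fronthub [0.59619638 0.02587151 0.19081793]
red [ 0.66343179 -0.18385257  0.07      ]
ind [0.47641102 0.30329069 0.07      ]
beak [0.61382222 0.3097019  0.07      ]
vial [0.54496492 0.35193691 0.07      ]
```

```bash
sleep 1
```

```text
(no output)
```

View pics/tg.png

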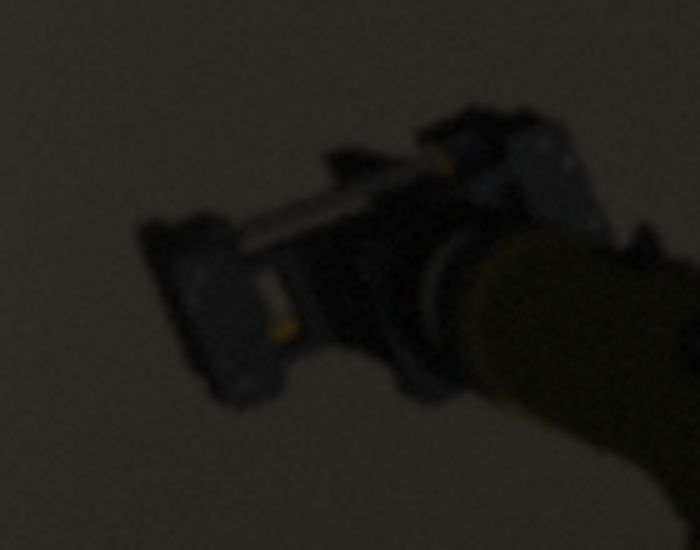

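View pics/sg.png

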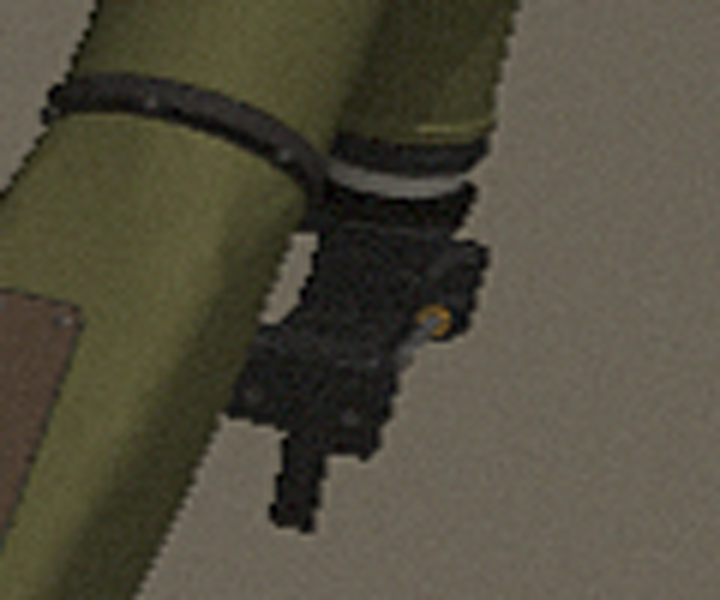

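The top fit gives dish (0.4506, -0.2711), yaw 11.3°, and handle at about (0.574, 0.151, 0.210). The tool stays vertical, so over the stage the 187 mm wide body would hit the lens. I'll first nudge the lens further back, to about a=1.8, and then fetch the dish.

>>> step_arm(steps="0 0 0 4.4 0;0 0 0 4.4 -1;-36 -24 0 0 -1;-36 -24 0 0 -1;-36 -24 0 0 -1;-36 -24 0 0 -1;-36 -24 0 0 -1;-36 -24 0 0 -1;-36 -24 0 0 -1;-36 -24 0 0 -1;-36 -24 0 0 -1;-36 -24 0 0 -1;-36 -24 0 0 -1;-36 -24 0 0 -1;-36 -24 0 0 -1;-36 -24 0 0 -1;-36 -24 0 0 -1;-36 -24 0 0 -1;-36 -24 -4 0 -1;0 0 -3 0 -1", newtons=10)

```text
t: 2.1
tool_pos: [0.4969, 0.1009, 0.213]
tool_rot: [0.776, -0.63, -0.001, -0.003]
ft_force: [-0.0, 0.2, 0.6]
opening: 0.0007
```

>>> step_arm(steps="-17 -12 0 0 -1;-17 -13 0 0 -1;0 0 0 0 -1;0 -12 0 0 -1;0 -12 0 0 -1;0 -8 0 0 -1;0 -8 0 0 -1;0 -8 0 0 -1;0 -8 0 0 -1;0 0 0 0 -1")

```text
t: 3.1
tool_pos: [0.5688, 0.1425, 0.213]
tool_rot: [0.773, -0.634, 0.0, -0.0]
ft_force: [0.2, -0.1, 0.2]
opening: 0.0007
```

Run:
```python
from h import *
p,_,_=snap("top","1"); crop(p,230,130,350,240,5,"pics/t1.png")
p,_,_=snap("scene","1"); crop(p,220,120,360,250,5,"pics/s1.png")
```

```text
(no output)
```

View pics/t1.png

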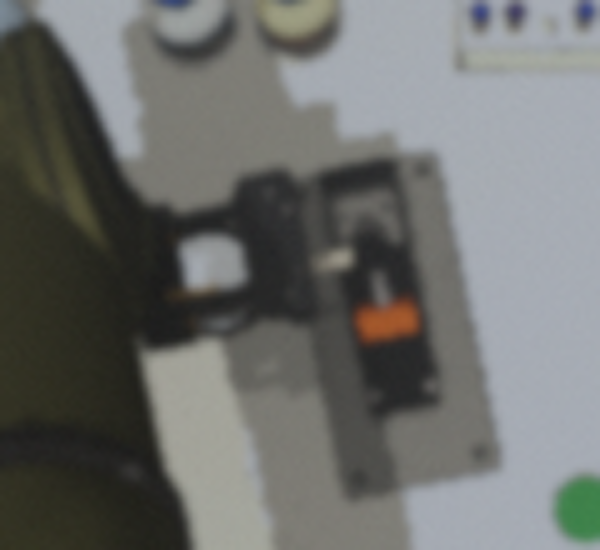

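View pics/s1.png

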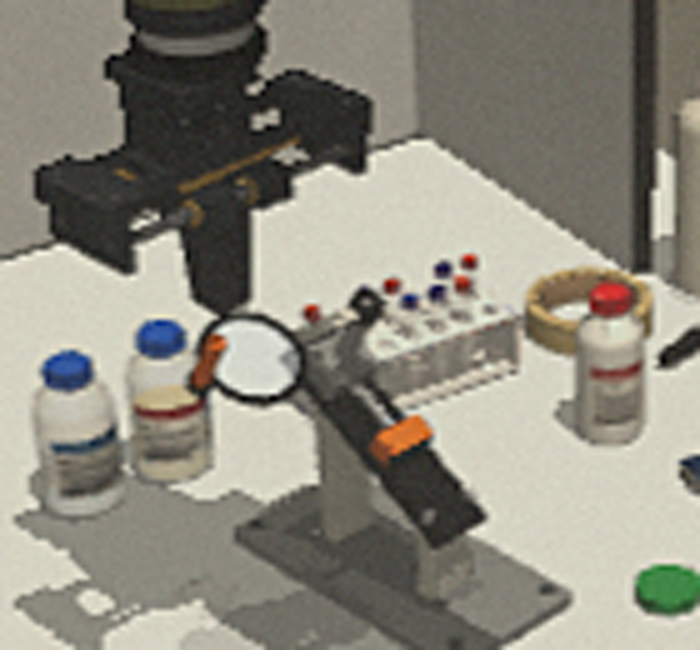

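The scene view shows the fingertip at about px (264,182), and the handle top is unmoved at (263,188). I'll check that against where the TCP should project.

Run:
```python
from h import *
from fit2 import f,split,Ks,Kt,Ts,Tt,pts,stageT
q,dc,TT,SS=split(f.x)
P=[.5688,.1425,.213]
print(proj(Ks,Ts,P),proj(Ks,SS,P))
S,o,B=stageT(*q[:3]);a=q[3]
for z in(.070,.091,.111):
  h=o+S@np.array([.089-.127*np.cos(a),.127*np.sin(a),z]); print(z,h,proj(Ks,Ts,h),proj(Kt,Tt,h))
for i in range(4):
  pass
```

```text
[[263.94304349 189.71821699]] [[264.69199599 190.70715204]]
0.07 [0.58450394 0.15301099 0.19167435] [[258.84231497 194.89088107]] [[258.788865   188.43117944]]
0.091 [0.57420808 0.15095058 0.20986088] [[260.55334595 190.74496033]] [[258.30069197 191.22989254]]
0.111 [0.5644025  0.14898829 0.22718139] [[262.21865698 186.70982152]] [[257.81778295 193.9984269 ]]
```

Run:
```python
from h import *
_,K,T=load("scene1.npz")
t=np.array([.5688,.1425,.213]);x=np.array([.196,-.981,0]);y=np.array([-.981,-.196,0])
for X,Y,Z in[(-93,37,64),(-93,-37,64),(93,37,64),(93,-37,64),(-18,9,0),(18,9,0),(-18,-9,0),(18,-9,0),(-18,9,64),(18,9,64),(0,0,0),(0,0,19)]:
    p=proj(K,T,t+(X*x+Y*y+np.array([0,0,Z]))/1e3)[0]; print((X,Y,Z),p.round(1),((p-[220,120])*5).round())
p,_,_=load("scene1.npz"); crop(p,240,150,300,205,12,"pics/s1z.png")
```

```text
(-93, 37, 64) [243.3 186.5] [116. 332.]
(-93, -37, 64) [227.  177.3] [ 35. 286.]
(93, 37, 64) [295.5 163.1] [377. 216.]
(93, -37, 64) [278.8 155.3] [294. 177.]
(-18, 9, 0) [261.  193.1] [205. 366.]
(18, 9, 0) [270.8 188.5] [254. 343.]
(-18, -9, 0) [257.1 190.9] [185. 355.]
(18, -9, 0) [266.8 186.4] [234. 332.]
(-18, 9, 64) [259.  173.3] [195. 266.]
(18, 9, 64) [269.1 168.9] [245. 244.]
(0, 0, 0) [263.9 189.7] [220. 349.]
(0, 0, 19) [263.4 184. ] [217. 320.]
```

View pics/s1z.png

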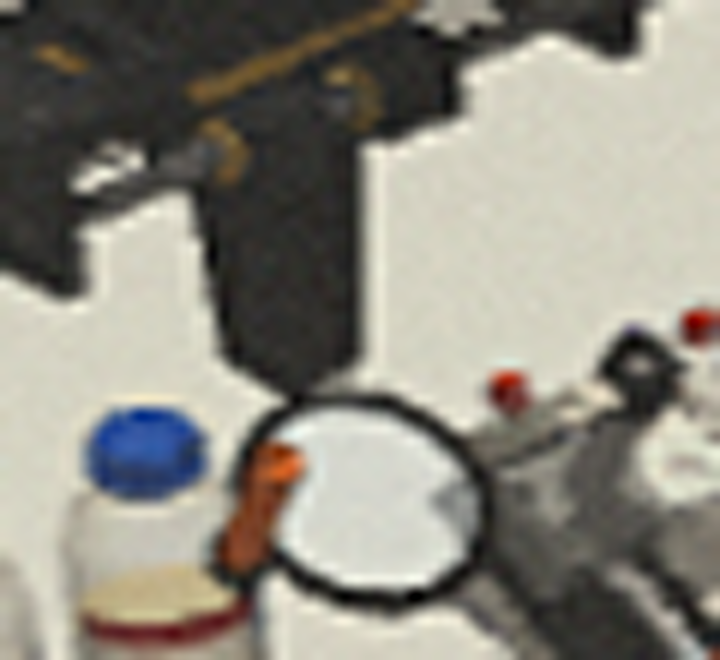

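Run:
```python
from h import *
_,K,T=load("scene0.npz");_,K1,T1=load("scene1.npz"); print(np.abs(T-T1).max(),np.abs(K-K1).max())
print(proj(K,T,[.2145,-.5864,.2053]), proj(K,T,[.2145+.044*.344,-.5864-.044*.939,.2053]), proj(K,T,[.2145-.044*.344,-.5864+.044*.939,.2053]))
_,Kt,Tt=load("top1.npz")
t=np.array([.5688,.1425,.213]);x=np.array([.196,-.981,0]);y=np.array([-.981,-.196,0])
for X,Y,Z in[(93,37,64),(93,-37,64),(93,37,100),(93,-37,100),(93,0,110)]:
    p=proj(Kt,Tt,t+(X*x+Y*y+np.array([0,0,Z]))/1e3)[0]; print((X,Y,Z),p.round(1),((p-[230,130])*5).round())
p,_,_=load("scene0.npz"); crop(p,500,100,570,180,8,"pics/s0g.png")
```

```text
0.0 0.0
[[530.53640189 169.96037683]] [[534.91903172 164.49581897]] [[525.97646473 175.64601341]]
(93, 37, 64) [295.6 196.6] [328. 333.]
(93, -37, 64) [289.9 168.3] [300. 192.]
(93, 37, 100) [294.4 194.8] [322. 324.]
(93, -37, 100) [288.5 165.4] [293. 177.]
(93, 0, 110) [291.1 179.4] [305. 247.]
```

View pics/s0g.png

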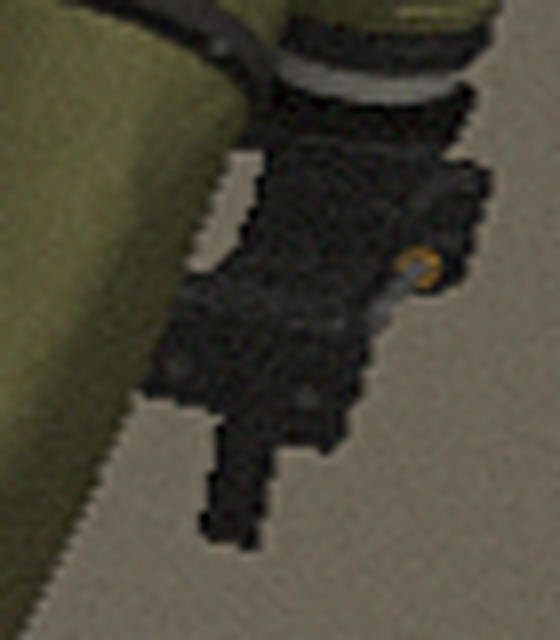

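Run:
```python
from h import *
_,Kt,Tt=load("top0.npz")
for z in(.27,.31,.35): print(z,onz(Kt,Tt,577,339,z),onz(Kt,Tt,537,352.5,z)-onz(Kt,Tt,617,325.5,z))
for n in("top0","top1"):
  p,_,_=load(n+".npz"); p=np.clip((p.astype(float)*(3 if n=="top0" else 1.5)),0,255).astype(np.uint8)
  c=(500,290,640,400) if n=="top0" else (200,100,330,220)
  crop(p,*c,5,f"pics/{n}b.png")
```

```text
0.27 [ 0.20273439 -0.63265622  0.27      ] [-0.06329735  0.19350563  0.        ]
0.31 [ 0.21320408 -0.60615795  0.31      ] [-0.06052692  0.18503618  0.        ]
0.35 [ 0.22367376 -0.57965968  0.35      ] [-0.05775649  0.17656672  0.        ]
```

View pics/top0b.png

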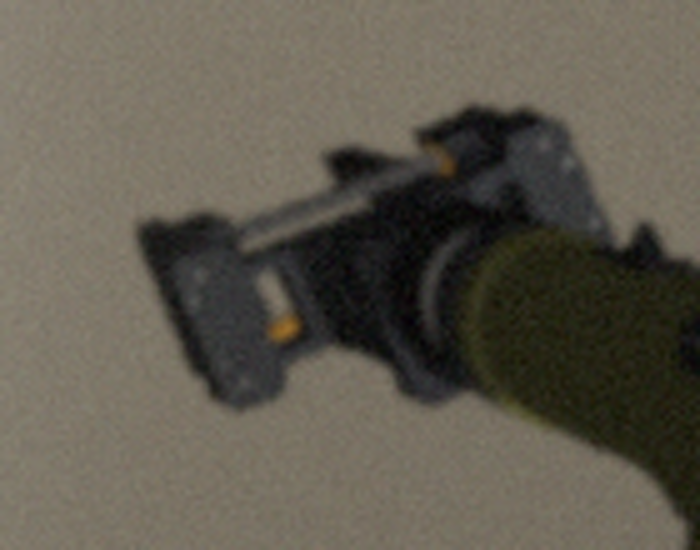

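View pics/top1b.png

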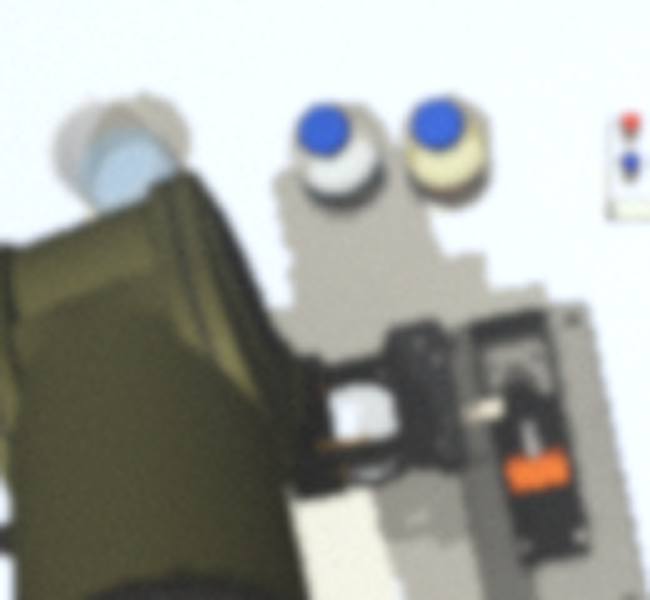

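Both views agree that the fingertips sit about 27 mm higher than the reported TCP, while x and y match. That explains why the push passed over the handle. I'll back off, go 28 mm lower, and push again, which also tests the offset.

>>> step_arm(steps="0 20 0 0 -1;0 20 0 0 -1;0 19 0 0 -1;0 0 14 0 -1;0 0 14 0 -1;0 -12 0 0 -1;0 -12 0 0 -1;0 -9 0 0 -1;0 -9 0 0 -1;0 -9 0 0 -1;0 -8 0 0 -1;0 0 0 0 -1")

```text
t: 4.4
tool_pos: [0.5688, 0.1427, 0.185]
tool_rot: [0.773, -0.634, 0.0, -0.001]
ft_force: [-0.4, -0.4, 0.2]
opening: 0.0006
```

Run:
```python
from h import *
from rig import robot
p,_,_=snap("scene","2"); crop(p,220,120,340,220,6,"pics/s2.png")
s=robot.get_state(); print(s["t"],s["tool_pos"],s["ft_force"])
```

```text
4.45 [0.56840046 0.14256141 0.18493205] [1.0416304  0.12856108 0.24115879]
```

View pics/s2.png

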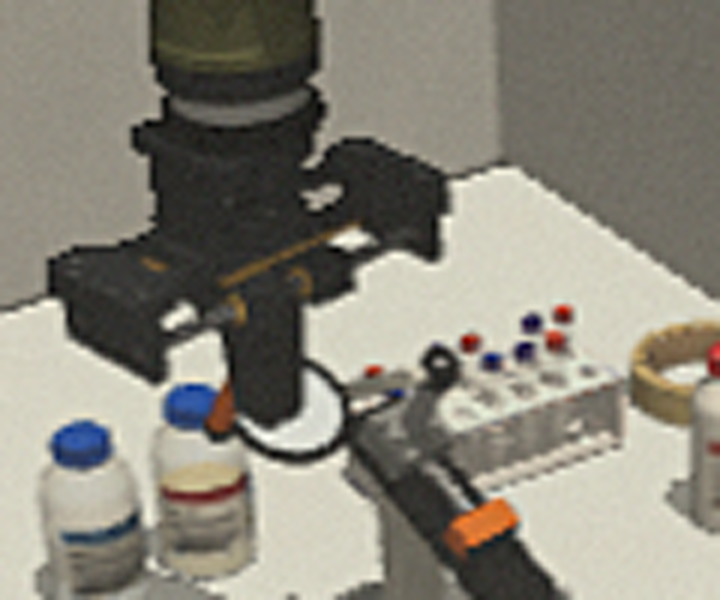

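The fingers are now in front of the lens and it has moved back. The lens centre is at about px (268.2,188). I'll estimate the angle.

Run:
```python
from h import *
from fit2 import f,split,Ks,stageT
q,dc,TT,SS=split(f.x);S,o,B=stageT(*q[:3])
for a in np.arange(1.55,1.95,.05): print(round(a,2),proj(Ks,SS,o+S@np.array([.089-.089*np.cos(a),.089*np.sin(a),.07])).round(1), "rimR",proj(Ks,SS,o+S@np.array([.089-.055*np.cos(a),.055*np.sin(a),.07])).round(1))
```

```text
1.55 [[270.7 192.3]] rimR [[279.3 188. ]]
1.6 [[269.8 191.2]] rimR [[278.8 187.3]]
1.65 [[269.  190.1]] rimR [[278.3 186.6]]
1.7 [[268.2 189. ]] rimR [[277.8 185.9]]
1.75 [[267.5 187.8]] rimR [[277.4 185.2]]
1.8 [[266.9 186.6]] rimR [[277.  184.5]]
1.85 [[266.4 185.4]] rimR [[276.7 183.8]]
1.9 [[265.9 184.2]] rimR [[276.3 183.1]]
```

>>> step_arm(steps="0 -6 0 0 -1;0 -6 0 0 -1;0 0 0 0 -1;0 23 0 0 -1;0 23 0 0 -1;0 23 -20 0 -1;0 0 -20 0 -1;38 14 0 0 1;38 14 0 0 1;38 14 0 0 1;38 14 0 0 1;38 14 0 0 1;38 14 0 0 1;38 14 0 0 1;38 14 0 0 1;38 14 30 0 1;38 14 30 0 1;0 0 30 0 1;0 0 30 0 1;0 0 0 0 1")

```text
t: 6.45
tool_pos: [0.4473, -0.2677, 0.1026]
tool_rot: [0.773, -0.634, -0.003, 0.001]
ft_force: [-1.0, -0.4, 0.4]
opening: 0.0879
```

Run:
```python
from h import *
from rig import robot
p,_,_=snap("scene","3"); crop(p,220,150,340,220,6,"pics/s3.png"); crop(p,340,130,460,250,6,"pics/s3d.png")
p,_,_=snap("top","3"); crop(p,340,170,470,280,6,"pics/t3.png")
s=robot.get_state(); print(s["t"],s["tool_pos"],s["tool_rot"],s["ft_force"])
```

```text
6.55 [ 0.44962514 -0.26832841  0.1057843 ] [ 7.73381972e-01 -6.33940286e-01  1.87283346e-04 -6.82216748e-05] [0.27904005 0.38338192 0.03687501]
```

View pics/s3.png

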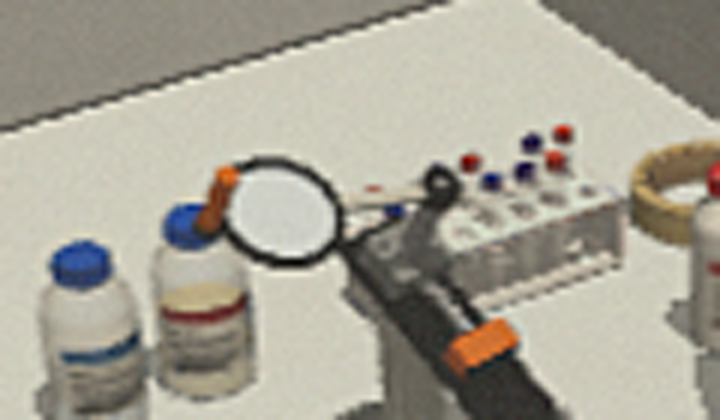

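View pics/s3d.png

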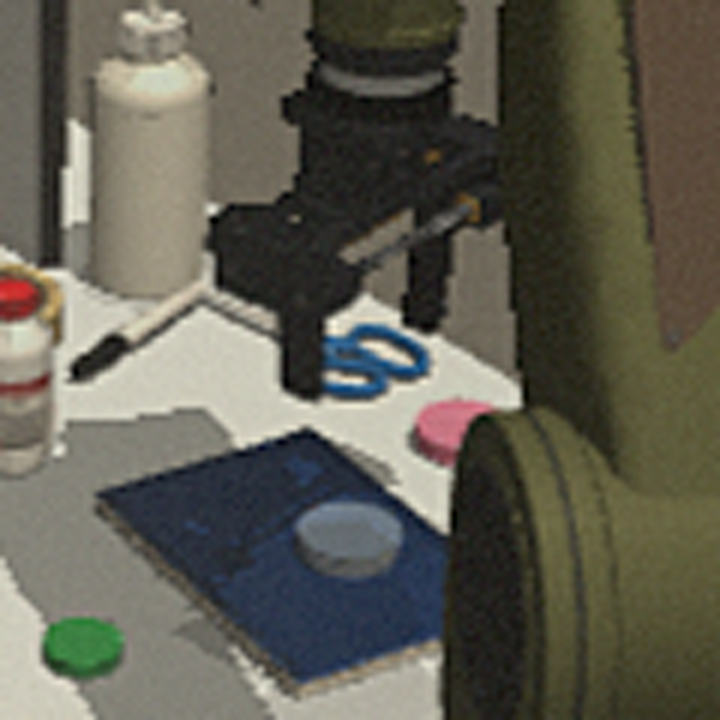

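View pics/t3.png

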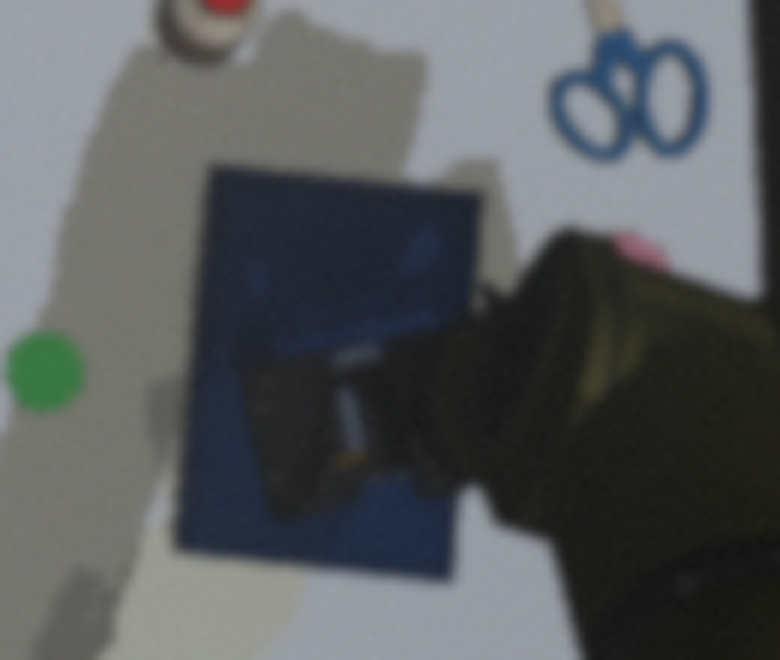

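Lens centre is at px (267.2,185.5), so a≈1.83. I'll measure the z offset from the open fingertips at px (390.3,195.8) and (411,184.7).

Run:
```python
from h import *
from fit2 import f,split,Ks,Kt
q,dc,TT,SS=split(f.x)
print(dc)
t=np.array([.4496,-.2683,.1058]);x=np.array([.196,-.981,0]);y=np.array([-.981,-.196,0])
for dz in (0,.02,.03,.04):
  for X in(-53,53): 
    cs=[proj(Ks,SS,t+(X+i)*x/1e3+j*y/1e3+[0,0,dz])[0] for i in(-8,8) for j in(-9,9)]; print(dz,X,np.mean(cs,0).round(1),max(c[1] for c in cs).round(1))
```

```text
[ 0.45064107 -0.27111292]
0 -53 [388.5 203.9] 205.9
0 53 [409.  191.5] 193.3
0.02 -53 [388.8 198.4] 200.4
0.02 53 [409.5 186.2] 188.0
0.03 -53 [388.9 195.7] 197.6
0.03 53 [409.7 183.5] 185.3
0.04 -53 [389.1 192.9] 194.9
0.04 53 [409.9 180.8] 182.6
```

>>> step_arm(steps="3 0 30 0 1;0 0 35 0 1;0 0 30 0 1;0 0 18 0 1;0 0 0 0 1;0 0 0 0 1")

```text
t: 7.15
tool_pos: [0.4512, -0.2717, -0.006]
tool_rot: [0.773, -0.634, 0.001, -0.0]
ft_force: [0.3, 0.0, 0.1]
opening: 0.0882
```

>>> step_arm(steps="0 0 3 0 1;0 0 3 0 1;0 0 0 0 1")

```text
t: 7.45
tool_pos: [0.4501, -0.2714, -0.013]
tool_rot: [0.773, -0.634, 0.001, -0.0]
ft_force: [0.1, 0.6, -0.1]
opening: 0.0883
```

Run:
```python
from h import *
from rig import robot
p,_,_=snap("scene","4"); crop(p,340,130,460,250,6,"pics/s4d.png")
s=robot.get_state(); print(s["t"],s["tool_pos"],s["ft_force"])
```

```text
7.5 [ 0.44995595 -0.27136731 -0.01307522] [0.10679278 0.63676102 0.32405683]
```

View pics/s4d.png

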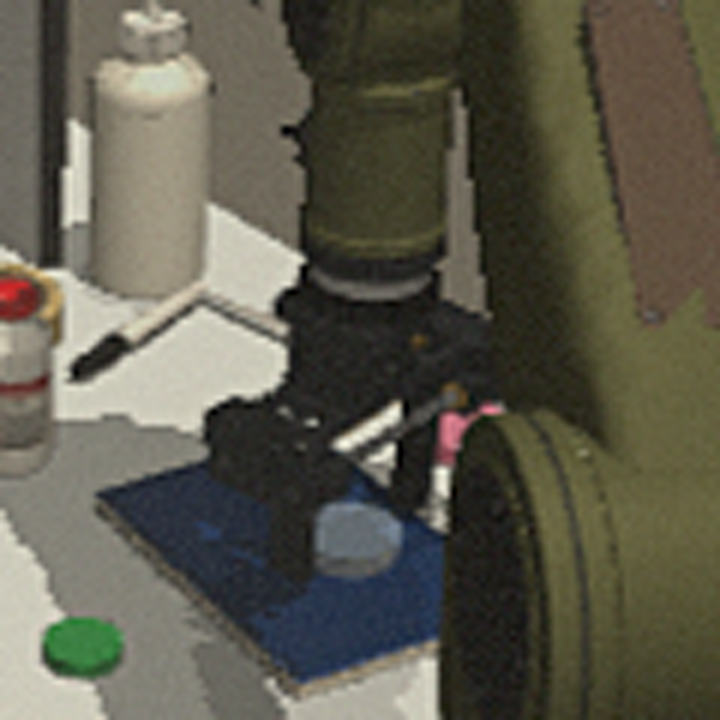

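The fingers straddle the dish, with the left fingertip at about crop (293,590). There's no contact yet, so I'll feel for the cover in small steps.

>>> step_arm(steps="0 0 2 0 1;0 0 2 0 1;0 0 0 0 1")

```text
t: 7.8
tool_pos: [0.4495, -0.2711, -0.0178]
tool_rot: [0.773, -0.634, -0.0, 0.0]
ft_force: [0.3, 0.2, 0.0]
opening: 0.0878
```

>>> step_arm(steps="0 0 2 0 1;0 0 0 0 1")

```text
t: 8.0
tool_pos: [0.4496, -0.2711, -0.0198]
tool_rot: [0.773, -0.634, -0.0, 0.0]
ft_force: [-0.1, -0.0, -0.2]
opening: 0.0881
```

>>> step_arm(steps="0 0 2 0 1;0 0 0 0 1")

```text
t: 8.2
tool_pos: [0.4498, -0.2713, -0.0214]
tool_rot: [0.773, -0.634, 0.0, 0.0]
ft_force: [-0.2, 0.8, 3.1]
opening: 0.0883
```

Contact is at reported z=-0.021, so the true fingertip is about 32 mm above the reported TCP. I'll lift 2.5 mm and close on the dish.

>>> step_arm(steps="0 0 -2.5 0 1;0 0 0 0 -1;0 0 0 0 -1;0 0 0 0 -1;0 0 0 0 -1;0 0 0 0 -1;0 0 0 0 -1", newtons=10)

```text
t: 8.9
tool_pos: [0.4497, -0.2712, -0.0191]
tool_rot: [0.773, -0.634, -0.0, 0.0]
ft_force: [-0.1, 0.4, -0.9]
opening: 0.0547
```

>>> step_arm(steps="0 0 -20 0 -1;0 0 -30 0 -1;0 0 -30 0 -1;0 0 0 0 -1;0 0 0 0 -1")

```text
t: 9.4
tool_pos: [0.45, -0.2714, 0.0614]
tool_rot: [0.773, -0.634, 0.001, -0.0]
ft_force: [0.0, -0.2, -0.1]
opening: 0.0547
```

Run:
```python
from h import *
from rig import robot
p,_,_=snap("scene","5"); crop(p,340,130,460,230,6,"pics/s5.png")
s=robot.get_state(); print(s["t"],s["tool_pos"],s["ft_force"],s["opening"])
```

```text
9.45 [ 0.44937362 -0.27102342  0.06063149] [ 0.04453386 -0.25044232 -0.33765975] 0.05445537977271874
```

View pics/s5.png

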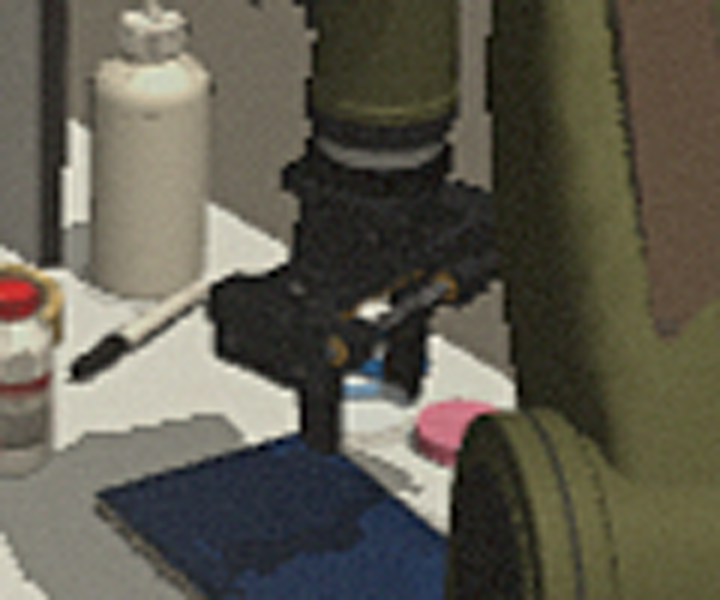

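The dish is held level, at crop (378,420) between the fingers. Next I'll lift and carry it above the lower end of the stage.

>>> step_arm(steps="0 0 -30 0 -1;-13 -8 -30 0 -1;-25 -13 0 0 -1;-25 -13 0 0 -1;-25 -13 0 0 -1;-25 -13 0 0 -1;-25 -13 0 0 -1;-25 -13 0 0 -1;-25 -13 0 0 -1;-25 -14 0 0 -1;-25 -14 0 0 -1;-25 -14 0 0 -1;0 0 0 0 -1;0 0 0 0 -1;0 0 0 0 -1")

```text
t: 10.95
tool_pos: [0.5354, 0.0126, 0.1202]
tool_rot: [0.773, -0.635, -0.0, 0.001]
ft_force: [0.2, -0.4, -0.3]
opening: 0.0543
```

Run:
```python
from h import *
from rig import robot
p,_,_=snap("scene","6"); crop(p,240,110,360,220,6,"pics/s6.png")
p,_,_=snap("top","6"); crop(p,240,120,360,240,5,"pics/t6.png")
s=robot.get_state(); print(s["t"],s["tool_pos"],s["ft_force"],s["opening"])
D=np.array([.5359,.0139])-s["tool_pos"][:2]; print(D@[.196,-.981],D@[-.981,-.196])
```

```text
11.05 [0.53578216 0.01255418 0.12062622] [-0.68423699 -0.26684816  0.94806191] 0.05409792078612146
-0.0012971559303785619 -0.00037938581201190757
```

View pics/s6.png

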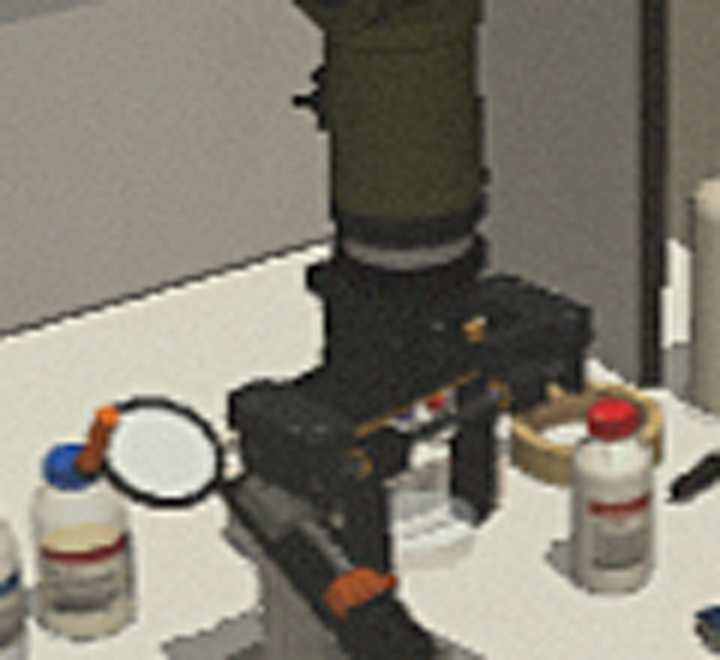

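View pics/t6.png

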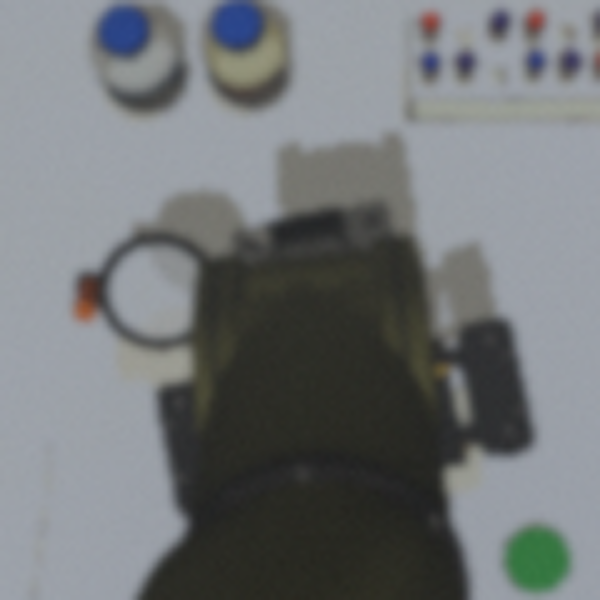

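The top view shows the right gripper carriage clear of everything and the lens clear to the left. I'll overlay the predicted held dish and the stage on the scene picture.

```bash
cat > ov.py <<'E'
from h import *
from fit2 import f,split,Ks,Kt,stageT
q,dc,TT,SS=split(f.x);S,o,B=stageT(*q[:3])
def ov(px,cam,c,tilt,box,s,name,extra=[]):
    K,T=(Ks,SS) if cam=="scene" else (Kt,TT)
    img=cv2.resize(px[box[1]:box[3],box[0]:box[2],::-1],None,fx=s,fy=s,interpolation=cv2.INTER_CUBIC)
    th=np.linspace(0,2*np.pi,49)
    M=S@R.from_euler('y',tilt,degrees=True).as_matrix()
    for z,col in((-.0075,(0,255,0)),(.0075,(0,255,255))):
        P=c+np.c_[.0285*np.cos(th),.0285*np.sin(th),0*th+z]@M.T
        uv=((proj(K,T,P)-box[:2]+.5)*s-.5).astype(int); cv2.polylines(img,[uv.reshape(-1,1,2)],True,col,1)
    for P in extra:
        uv=((proj(K,T,o+S@(np.array(P)/1e3))[0]-box[:2]+.5)*s-.5).astype(int); cv2.circle(img,tuple(int(v) for v in uv),3,(255,0,255),1)
    cv2.imwrite(name,img)
E
python3 - <<'E'
from ov import *
p,_,_=load("scene6.npz")
ov(p,"scene",np.array([.5358+.0009,.0126+.0001,.1206+.0376]),30,(240,110,360,220),6,"pics/o6.png",[(-44,22,0),(-44,-22,0),(14.5,18,18),(14.5,-18,18),(-27,17.6,8)])
E
```

```text
(no output)
```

View pics/o6.png

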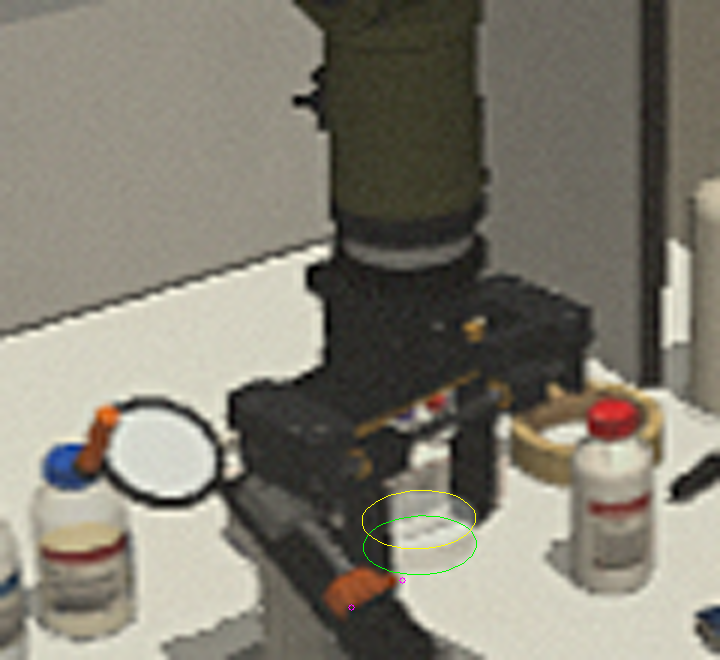

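The overlay fits the held dish to within about 1 px. I'll descend to just above the stage, below the jaw.

>>> step_arm(steps="-1.3 -0.4 20 0 -1;0 0 20 0 -1;0 0 14 0 -1;0 0 8 0 -1;0 0 0 0 -1;0 0 0 0 -1")

```text
t: 11.65
tool_pos: [0.5368, 0.0152, 0.0593]
tool_rot: [0.773, -0.634, 0.0, -0.0]
ft_force: [0.4, -0.3, -0.8]
opening: 0.0549
```

Run:
```python
from ov import *
from rig import robot
s=robot.get_state(); t=s["tool_pos"]; print(s["t"],t,s["ft_force"],s["opening"])
c=t+[.0009,.0001,.0376]; print("stage c",(S.T@(c-o))*1e3)
p,_,_=snap("scene","7")
ov(p,"scene",c,30,(250,140,350,230),7,"pics/o7.png",[(-44,22,0),(-44,-22,0),(14.5,18,18),(14.5,-18,18),(-27,17.6,8)])
```

```text
11.65 [0.53682692 0.01521534 0.05934526] [ 0.37525974 -0.32879947 -0.77250943] 0.054858221822550235
stage c [-18.38182148   1.12246903  24.40594645]
```

View pics/o7.png

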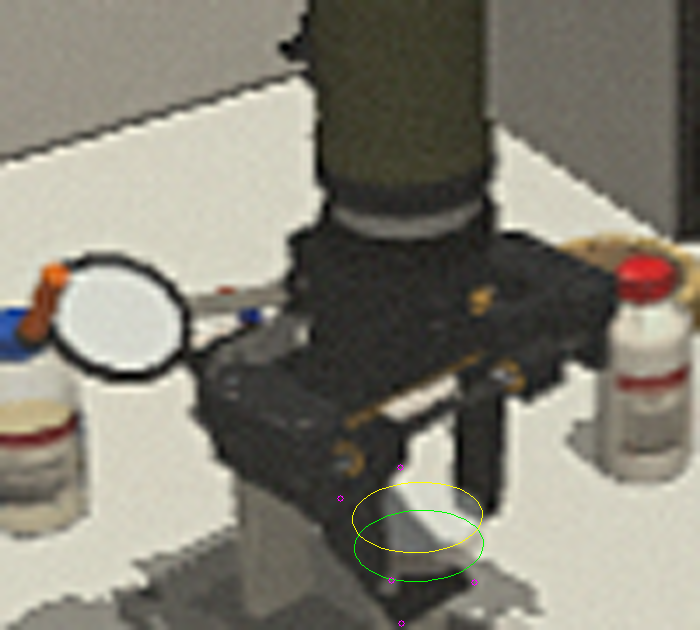

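The geometry matches. Next I'll push up the slope against the jaw.

>>> step_arm(steps="1 -2 -0.8 0 -1;0 -2 -0.8 0 -1;0 -2 -0.8 0 -1;0 -2 -0.8 0 -1;0 -2 -0.8 0 -1;0 -2 -0.8 0 -1;0 0 0 0 -1", newtons=12)

```text
t: 12.4
tool_pos: [0.5481, 0.017, 0.0637]
tool_rot: [0.773, -0.634, -0.0, 0.0]
ft_force: [-4.7, -2.3, -1.3]
opening: 0.0544
```

```bash
cat > st.py <<'E'
from ov import *
from rig import robot
import sys
s=robot.get_state(); t=s["tool_pos"]; print(s["t"],t,s["ft_force"],s["opening"])
c=t+[.0009,.0001,.0376]; print("stage c",(S.T@(c-o))*1e3)
tag=sys.argv[1];tilt=float(sys.argv[2])
p,_,_=snap("scene",tag)
ov(p,"scene",c,tilt,(270,160,340,230),9,f"pics/o{tag}.png",[(-44,22,0),(-44,-22,0)])
crop(p,270,160,340,230,9,f"pics/r{tag}.png")
E
python3 st.py 8 30
```

```text
12.4 [0.54808416 0.01696554 0.06367828] [-4.71275698 -2.272314   -1.29676891] 0.05436503782795016
stage c [-6.35836767  0.62964353 22.46754535]
```

View pics/r8.png

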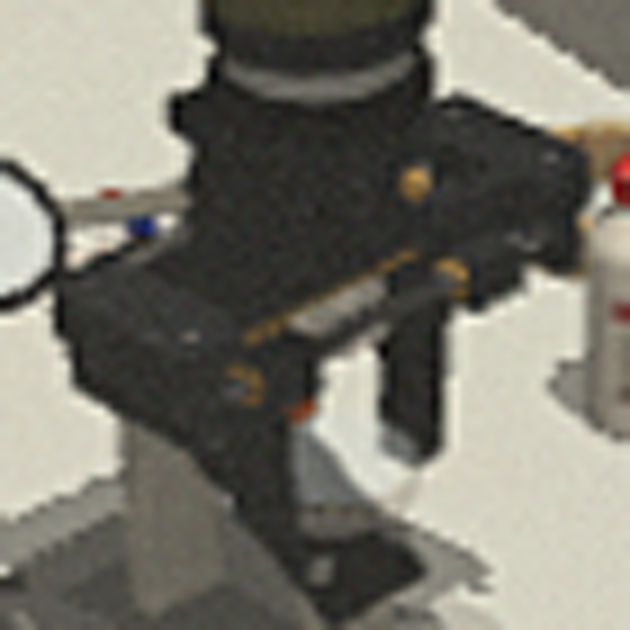

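The reaction is about 5 N, which is what the spring should give. I'll keep pushing.

>>> step_arm(steps="0.5 -2 -1 0 -1;0 -2 -1 0 -1;0 -2 -1 0 -1;0 -2 -1 0 -1;0 0 0 0 -1;0 0 0 0 -1", newtons=12)

```text
t: 13.05
tool_pos: [0.5547, 0.0182, 0.0674]
tool_rot: [0.773, -0.634, -0.001, 0.001]
ft_force: [-6.2, -0.6, -0.6]
opening: 0.0545
```

```bash
python3 st.py 9 30
```

```text
13.05 [0.55473938 0.01820685 0.06739418] [-6.23538344 -0.63674771 -0.55212875] 0.05445222861305067
stage c [ 1.36207032  0.54087801 22.30090204]
```

View pics/o9.png

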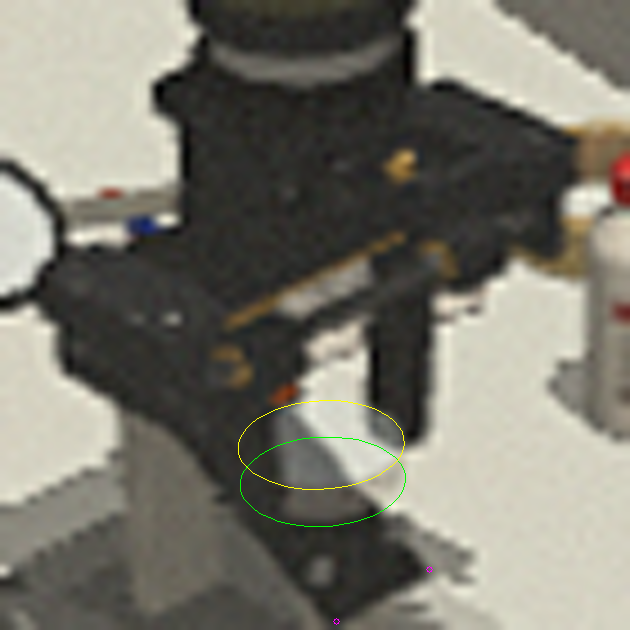

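>>> step_arm(steps="0.5 -1.5 1 0 -1;0 -1.1 1.5 0 -1;0 -1.1 1.5 0 -1;0 -1.1 1.5 0 -1;0 0 0 0 -1", newtons=12)

```text
t: 13.6
tool_pos: [0.5558, 0.0183, 0.0613]
tool_rot: [0.773, -0.634, -0.004, 0.004]
ft_force: [-11.3, -1.2, 3.1]
opening: 0.0544
```

```bash
python3 st.py 10 20
```

```text
13.6 [0.55584706 0.01825856 0.06131434] [-11.28321716  -1.17659314   3.1299418 ] 0.054388272175519205
stage c [-0.72843997  0.37421899 16.48746217]
```

View pics/r10.png

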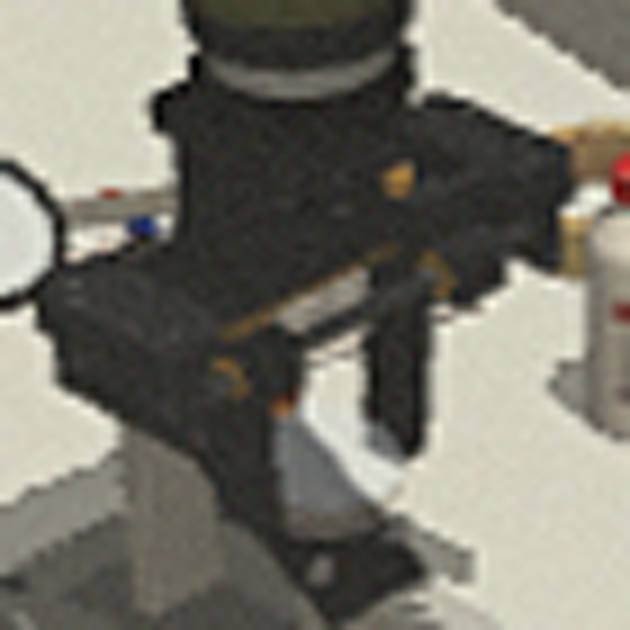

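The force rose to 11 N while the dish pivots on its far edge. I'll ease the grip so it can turn in the pads and keep lowering in small steps.

>>> step_arm(steps="0 0 0 0 -1;0 -0.9 1.5 0 -1;0 -0.9 1.5 0 -1;0 0 0 0 -1", newtons=7)

```text
t: 14.05
tool_pos: [0.5576, 0.0181, 0.058]
tool_rot: [0.773, -0.634, -0.004, 0.004]
ft_force: [-10.9, -2.3, -0.4]
opening: 0.0543
```

```bash
python3 st.py 11 20
```

```text
14.05 [0.55755043 0.01811498 0.05799127] [-10.85983287  -2.33263409  -0.39891297] 0.05432056256285961
stage c [-0.96788916 -0.10081987 12.78856085]
```

View pics/r11.png

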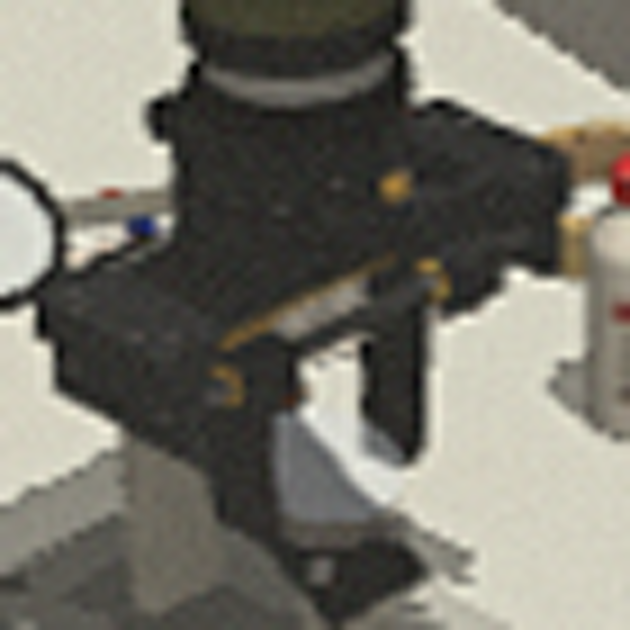

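Run:
```python
from h import *
from rig import robot
s=robot.get_state(); print(s["ft_force"],s["moment"],s["tau"],s["joints"])
p,_,_=snap("top","11"); p=np.clip(p.astype(float)*1.6,0,255).astype(np.uint8); crop(p,250,130,360,230,6,"pics/t11.png")
```

```text
[-10.33715474  -1.80602787   0.13785398] [-0.387991    2.1822845   0.02633889] [-9.99424383e-01 -5.42364335e+01  7.58605879e-01 -1.52633876e+01
 -1.29909832e-01 -3.46144482e+00 -3.93806826e-03] [-0.11657639  0.82512116  0.0022388   1.87957189 -0.00333399  0.4476515
 -1.48576187]
```

View pics/t11.png

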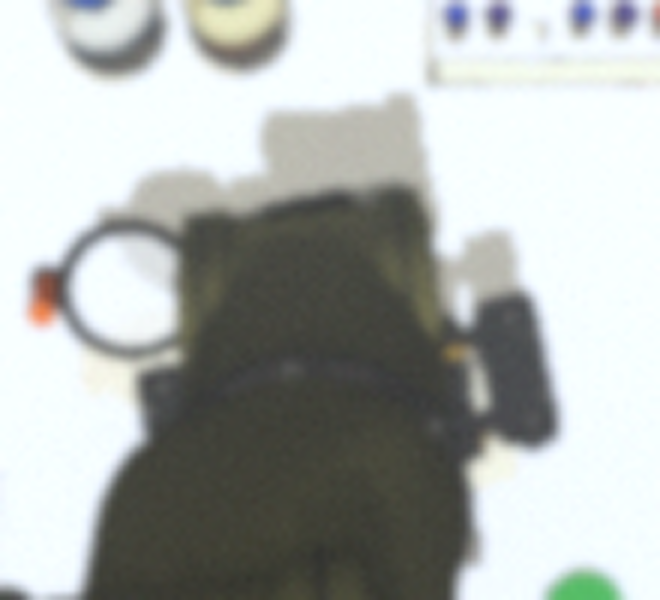

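The extra force fits friction of the dish's far edge sliding up the stage, and the lens is untouched. I'll continue up the slope and down.

>>> step_arm(steps="0 -1.3 0.8 0 -1;0 -1.3 0.8 0 -1;0 -1.3 0.8 0 -1;0 -1.3 0.8 0 -1;0 0 0 0 -1;0 0 0 0 -1", newtons=7)

```text
t: 14.75
tool_pos: [0.5637, 0.0192, 0.0549]
tool_rot: [0.773, -0.634, -0.003, 0.003]
ft_force: [-9.3, -2.1, -2.1]
opening: 0.0545
```

```bash
python3 st.py 12 10
```

```text
14.75 [0.56370578 0.0191993  0.05485607] [-9.25277639 -2.13809906 -2.14317021] 0.054540001358285566
stage c [ 2.87582989 -0.2454355   6.94916471]
```

View pics/r12.png

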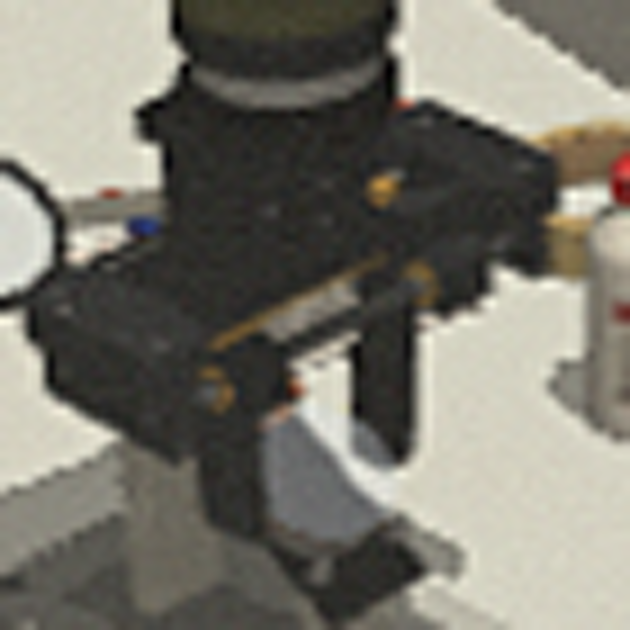

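Run:
```python
from ov import *
p,_,_=load("scene12.npz")
c=o+S@np.array([.0029,0,.0075])
a=[]
for t in(0,12): ov(p,"scene",c,t,(295,195,325,230),12,f"pics/x{t}.png",[(-27,17.6,8),(-44,22,0),(-44,-22,0)]); a.append(cv2.imread(f"pics/x{t}.png"))
cv2.imwrite("pics/x.png",np.hstack(a))
```

```text
(no output)
```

View pics/x.png

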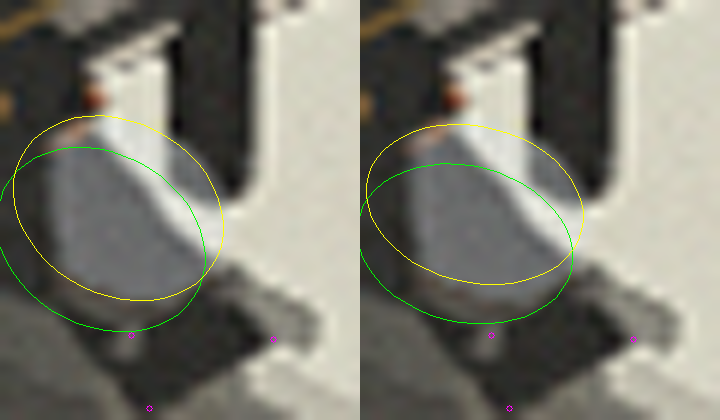

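The dish is nearly flat between jaw and pins, and the pin is visible at crop (125,345). I'll release with a partial opening while taking back the arm's wind-up.

>>> step_arm(steps="0 2 0 0 0.35;0 2 0 0 0.6;0 0 0 0 0.6;0 0 0 0 0.6;0 0 0 0 0.6")

```text
t: 15.3
tool_pos: [0.5654, 0.0195, 0.0565]
tool_rot: [0.773, -0.634, 0.001, -0.001]
ft_force: [-0.2, -0.8, 1.0]
opening: 0.0703
```

```bash
python3 st.py 13 0
```

```text
15.3 [0.5653692  0.01945564 0.0564611 ] [-0.23938836 -0.77432799  1.03388164] 0.07026519373132903
stage c [ 5.13446118 -0.32049278  7.49847542]
```

View pics/r13.png

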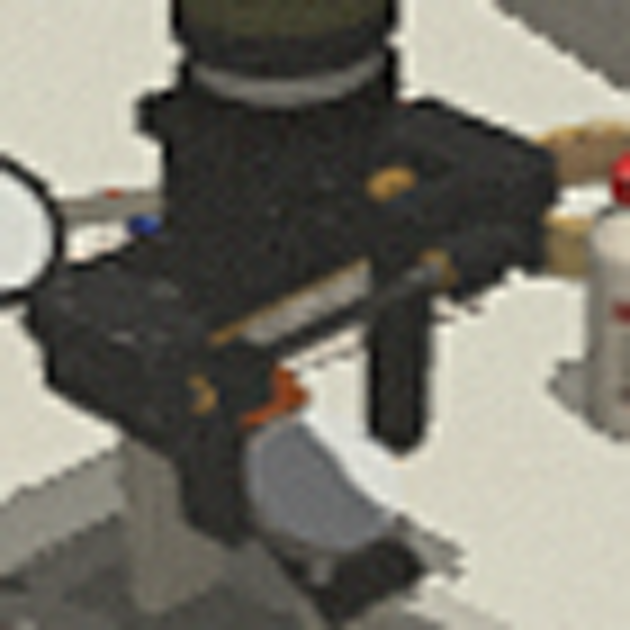

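Released, with no residual force. I'll lift straight up and inspect.

>>> step_arm(steps="0 0 -10 0 0.6;0 0 -25 0 0.6;0 0 -40 0 0.6;0 0 -40 0 0.6;0 30 -20 0 0.6;0 40 0 0 0.6;0 40 0 0 0.6;0 0 0 0 0.6")

```text
t: 16.15
tool_pos: [0.4491, -0.0041, 0.1916]
tool_rot: [0.773, -0.635, -0.002, 0.003]
ft_force: [1.3, -0.9, 0.3]
opening: 0.0703
```

Run:
```python
from ov import *
from rig import robot
s=robot.get_state(); print(s["t"],s["tool_pos"])
p,_,_=snap("scene","14")
crop(p,240,150,350,245,7,"pics/r14.png")
c=o+S@np.array([0,0,.0075]); ov(p,"scene",c,0,(290,190,340,235),12,"pics/o14.png",[(-27,17.6,8),(-27,-17.6,8),(28.5,18,18),(28.5,-18,18),(-44,22,0),(-44,-22,0)])
p,_,_=snap("top","14"); ov(p,"top",c,0,(240,140,340,240),6,"pics/t14.png")
```

```text
16.15 [ 0.44911623 -0.00413653  0.19156945]
```

View pics/r14.png

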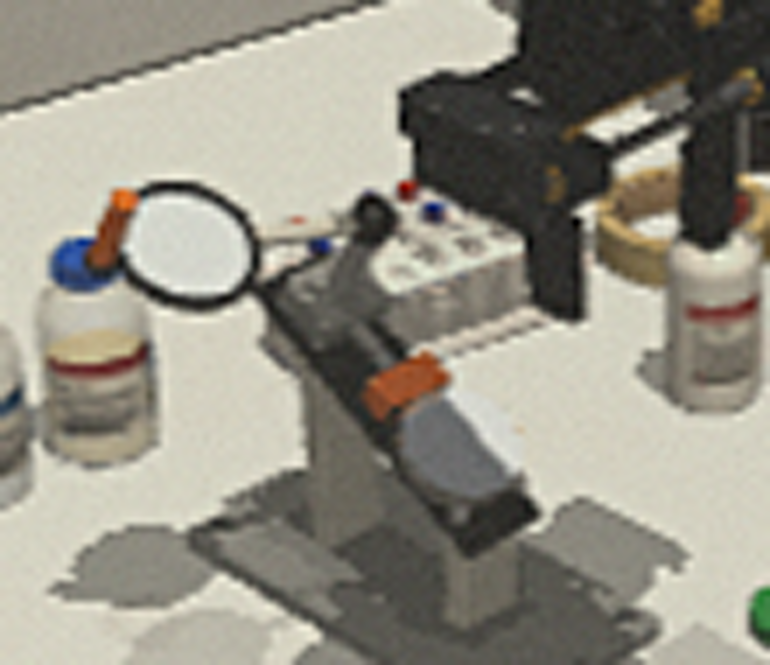

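View pics/o14.png

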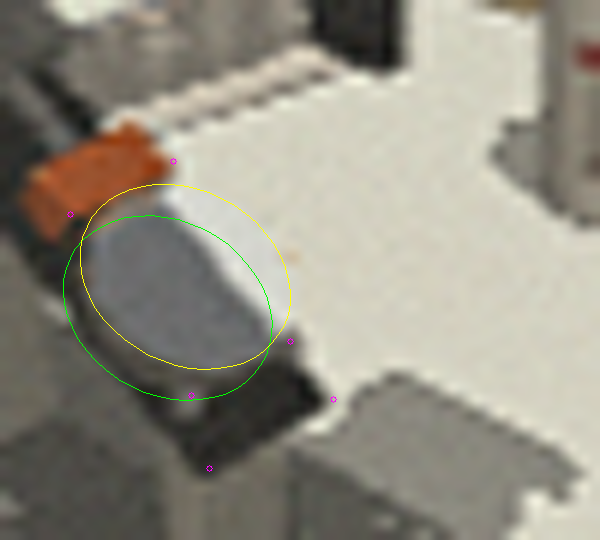

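View pics/t14.png

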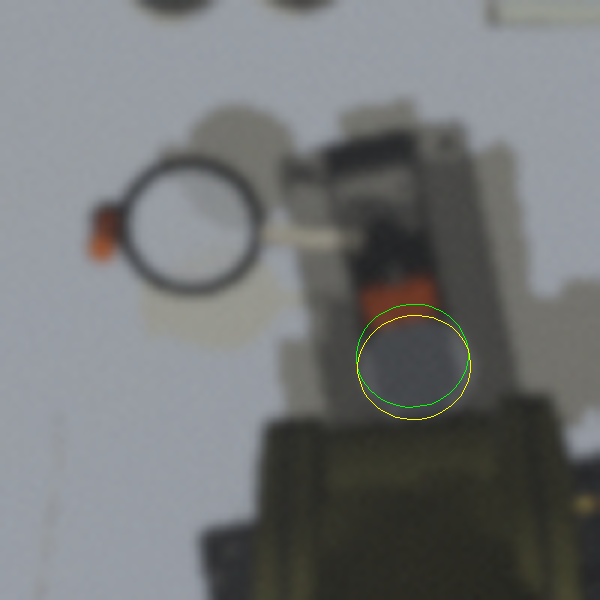

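The dish is clamped flat. The jaw rests on its upper edge, and the pin at px (306,223) touches its lower rim. Now I'll plan the magnifier swing: a loose finger cage around the handle, moved along its arc.

```bash
cat > sw.py <<'E'
from ov import *
from rig import robot
e=B@np.array([1,0,0])
def tgt(a,dtip=-.004):
    P=o+S@np.array([.089-.127*np.cos(a),.127*np.sin(a),.091])
    t=S@np.array([np.sin(a),np.cos(a),0]); psi=np.degrees(np.arctan2(t[1],t[0]))
    xy=P[:2]-.0037*e[:2]
    return np.r_[xy,P[2]+dtip-.032],psi
def inc(p0,psi0,p1,psi1):
    c,s_=np.cos(np.radians(psi0)),np.sin(np.radians(psi0)); d=p1-p0
    return np.r_[d@[c,s_,0],d@[s_,-c,0],-d[2]]*1e3, -(psi1-psi0)
def yaw(s):
    x=R.from_quat(s["tool_rot"]).as_matrix()[:,0]; return np.degrees(np.arctan2(x[1],x[0]))
E
python3 - <<'E'
from sw import *
s=robot.get_state(); print(s["tool_pos"],yaw(s))
p,psi=tgt(1.84); print(p,psi)
d,t=inc(s["tool_pos"],yaw(s),p,psi); print(d,t)
E
```

```text
[ 0.45643508 -0.00249481  0.19201295] -78.72154368113459
[0.59751668 0.15098896 0.18919702] -6.354460215038523
[-122.92735886 -168.37503427    2.81593296] -72.36708346609606
```

>>> step_arm(steps="0 0 -30 0 0;0 0 -30 0 0;0 0 -25 0 0;-20.5 -28 0 0 0;-20.5 -28 0 0 0;-20.5 -28 0 0 0;-20.5 -28 0 0 0;-20.5 -28 0 0 0;-20.5 -28 0 0 0;0 0 0 -8 0;0 0 0 -8 0;0 0 0 -8 0;0 0 0 -8 0;0 0 0 -8 0;0 0 0 -8 0;0 0 0 -8 0;0 0 0 -8 0;0 0 0 -8 0;0 0 0 0 0", newtons=5)

```text
t: 18.15
tool_pos: [0.5984, 0.1517, 0.2763]
tool_rot: [0.998, -0.058, 0.001, -0.001]
ft_force: [0.7, -0.4, 0.5]
opening: 0.0442
```

Run:
```python
from sw import *
s=robot.get_state(); print(s["t"],s["tool_pos"],yaw(s),s["joints"].round(2))
p,psi=tgt(1.84)
print(inc(s["tool_pos"],yaw(s),p,psi))
p,_,_=snap("scene","15"); crop(p,210,90,350,230,5,"pics/r15.png")
```

```text
18.15 [0.59835059 0.15168849 0.27631875] -6.702831812231019 [-0.13  0.62 -0.34  1.5   0.22  1.07 -0.64]
(array([-0.74655696,  0.7920863 , 87.12173448]), np.float64(-0.34837159719249566))
```

View pics/r15.png

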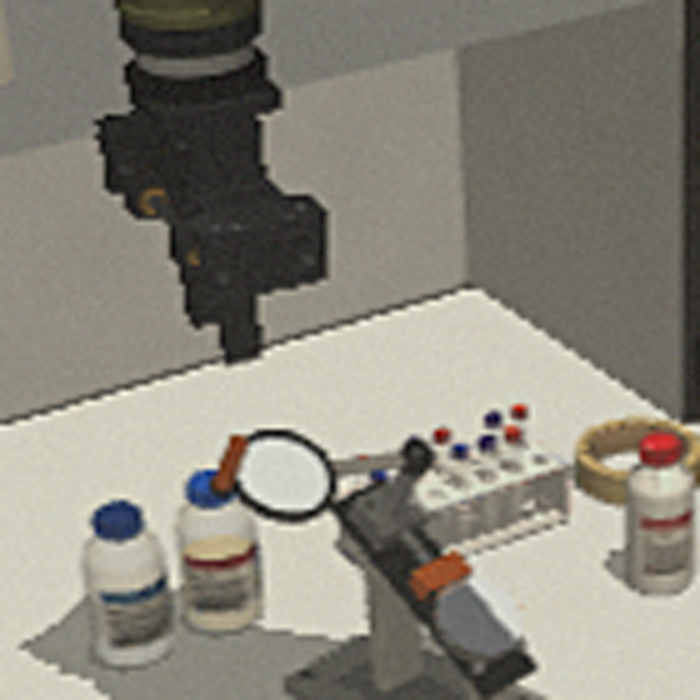

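>>> step_arm(steps="-0.7 0.8 20 0 0;0 0 20 0 0;0 0 17 0 0;0 0 0 0 0")

```text
t: 18.6
tool_pos: [0.5952, 0.15, 0.217]
tool_rot: [0.998, -0.06, -0.002, 0.001]
ft_force: [-0.0, -0.1, -0.4]
opening: 0.0443
```

Run:
```python
from sw import *
s=robot.get_state(); print(s["t"],s["tool_pos"],yaw(s),s["ft_force"])
p,psi=tgt(1.84)
print(inc(s["tool_pos"],yaw(s),p,psi))
p,_,_=snap("scene","16"); crop(p,230,130,310,200,9,"pics/r16.png")
p,_,_=snap("top","16"); crop(p,220,130,320,220,6,"pics/t16.png")
```

```text
18.6 [0.59521698 0.15000021 0.21695591] -6.859357063188417 [-0.04575149 -0.11060249 -0.41942782]
(array([ 2.16515505, -1.25633508, 27.75888905]), np.float64(-0.5048968481498939))
```

View pics/r16.png

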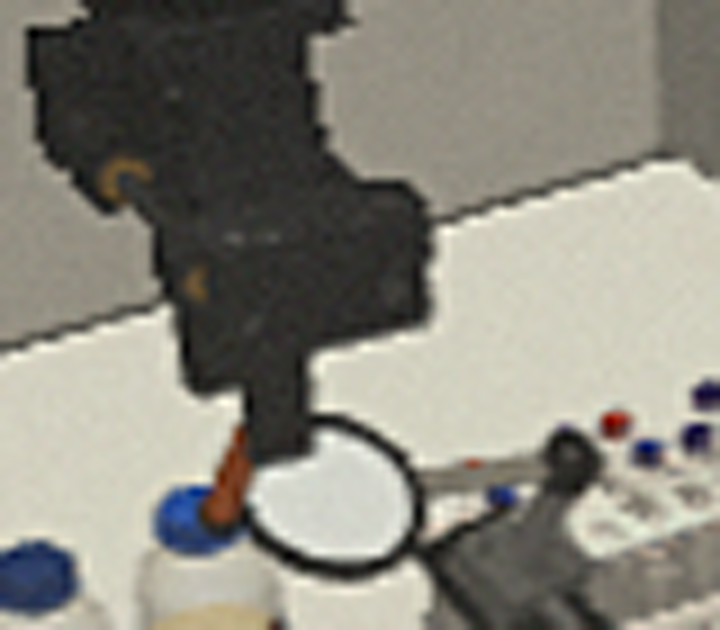

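View pics/t16.png

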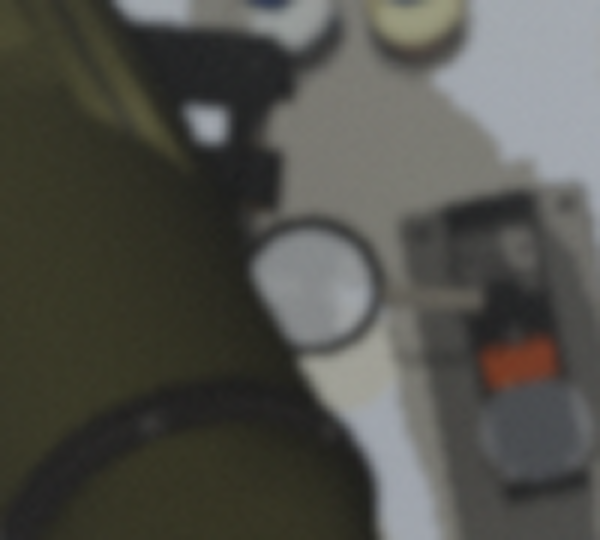

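The near finger is in front of the handle, about 5 px to its right as predicted. I'll lower the cage around the handle.

>>> step_arm(steps="2 -1.2 10 0 0;0 0 10 0 0;0 0 8 0 0;0 0 0 0 -0.2;0 0 0 0 -0.3;0 0 0 0 -0.3")

```text
t: 19.3
tool_pos: [0.5986, 0.1515, 0.1914]
tool_rot: [0.998, -0.058, 0.0, -0.0]
ft_force: [0.3, -0.6, 0.6]
opening: 0.031
```

Run:
```python
from sw import *
s=robot.get_state(); print(s["t"],s["tool_pos"],yaw(s),s["ft_force"],s["opening"])
p0,psi0=tgt(1.84)
print(inc(s["tool_pos"],yaw(s),p0,psi0))
a=1.84;
for i in range(23):
    a2=max(a-.08,0); p1,psi1=tgt(a2); d,t=inc(p0,psi0,p1,psi1); print(round(a2,2),*d.round(1),round(t,1)); p0,psi0,a=p1,psi1,a2
p,_,_=snap("scene","17"); crop(p,230,130,310,200,9,"pics/r17.png")
```

```text
19.3 [0.59860159 0.15154152 0.19142309] -6.705236764576119 [ 0.34842133 -0.58016573  0.59932751] 0.030958389563720684
(array([-1.01296582,  0.67545862,  2.22607131]), np.float64(-0.3507765495375956))
1.76 -8.9 0.4 4.9 -5.2
1.68 -8.8 0.4 5.0 -5.3
1.6 -8.8 0.4 5.1 -5.3
1.52 -8.8 0.4 5.1 -5.3
1.44 -8.8 0.4 5.1 -5.3
1.36 -8.8 0.4 5.0 -5.2
1.28 -8.9 0.4 4.9 -5.2
1.2 -8.9 0.4 4.8 -5.1
1.12 -9.0 0.4 4.7 -5.0
1.04 -9.1 0.4 4.5 -4.9
0.96 -9.2 0.4 4.3 -4.8
0.88 -9.3 0.4 4.0 -4.7
0.8 -9.4 0.4 3.8 -4.6
0.72 -9.5 0.4 3.5 -4.5
0.64 -9.6 0.4 3.2 -4.4
0.56 -9.7 0.4 2.9 -4.3
0.48 -9.8 0.4 2.5 -4.2
0.4 -9.9 0.4 2.2 -4.2
0.32 -10.0 0.4 1.8 -4.1
0.24 -10.1 0.4 1.4 -4.0
0.16 -10.1 0.4 1.0 -4.0
0.08 -10.1 0.4 0.6 -4.0
0 -10.1 0.4 0.2 -4.0
```

View pics/r17.png

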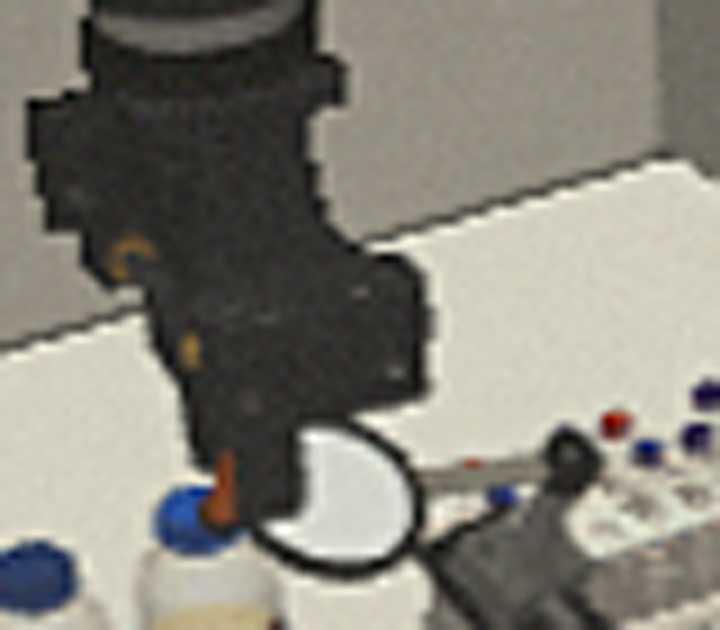

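The handle at crop (222,495) sits between the near finger and the far finger behind it. I'll swing the first half.

>>> step_arm(steps="-10 1 6 -5.4 -0.3;-8.8 0.4 6 -5.3 -0.3;-8.8 0.4 5.1 -5.3 -0.3;-8.8 0.4 5.1 -5.3 -0.3;-8.8 0.4 5.1 -5.3 -0.3;-8.8 0.4 5 -5.2 -0.3;-8.9 0.4 4.9 -5.2 -0.3;-8.9 0.4 4.8 -5.1 -0.35;-9 0.4 4.7 -5 -0.35;-9.1 0.4 4.5 -4.9 -0.35;0 0 0 0 -0.35")

```text
t: 20.45
tool_pos: [0.5159, 0.1207, 0.1398]
tool_rot: [0.923, 0.385, -0.001, 0.0]
ft_force: [0.1, 0.9, 0.7]
opening: 0.0288
```

Run:
```python
from sw import *
s=robot.get_state(); print(s["t"],s["tool_pos"],yaw(s),s["ft_force"],s["opening"])
p0,psi0=tgt(1.04); print(inc(s["tool_pos"],yaw(s),p0,psi0))
p,_,_=snap("scene","18"); crop(p,230,120,330,220,7,"pics/r18.png")
```

```text
20.45 [0.51585236 0.12074057 0.13976962] 45.25938433700671 [0.14891436 0.9409119  0.71480344] 0.028782445315972655
(array([ 1.30909994, -0.00473   , -0.39370943]), np.float64(-0.18635386459746428))
```

View pics/r18.png

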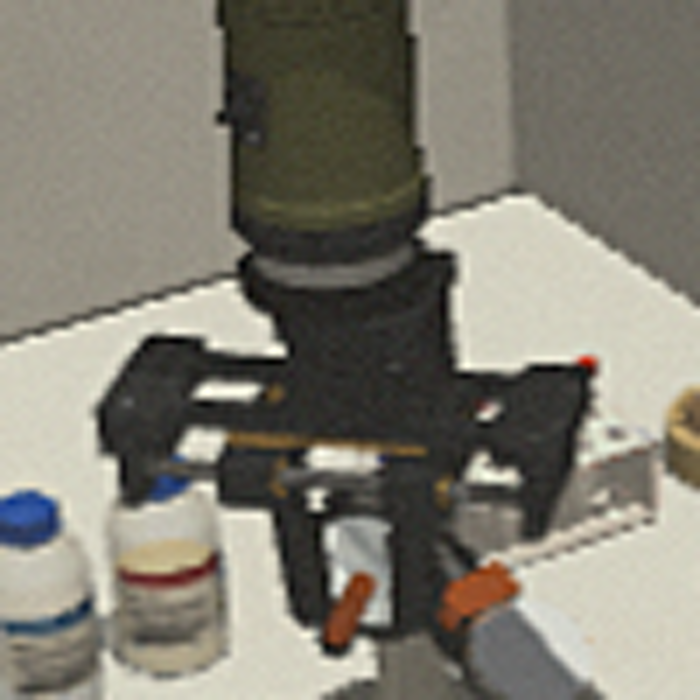

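The handle at crop (350,610) is caged and following. I'll swing the rest.

>>> step_arm(steps="-8 0 3.8 -4.8 -0.35;-9.3 0.4 4 -4.7 -0.35;-9.4 0.4 3.8 -4.6 -0.35;-9.5 0.4 3.5 -4.5 -0.4;-9.6 0.4 3.2 -4.4 -0.4;-9.7 0.4 2.9 -4.3 -0.45;-9.8 0.4 2.5 -4.2 -0.45;-9.9 0.4 2.2 -4.2 -0.45;-10 0.4 1.8 -4.1 -0.5;-10.1 0.4 1.4 -4 -0.5;0 0 0 0 -0.5")

```text
t: 21.6
tool_pos: [0.4831, 0.0343, 0.1108]
tool_rot: [0.714, 0.7, -0.0, 0.0]
ft_force: [-0.2, 0.3, 0.3]
opening: 0.0221
```

Run:
```python
from sw import *
s=robot.get_state(); print(s["t"],s["tool_pos"],yaw(s),s["ft_force"],s["opening"])
p0,psi0=tgt(.24); print(inc(s["tool_pos"],yaw(s),p0,psi0))
p1,psi1=tgt(0); print(inc(s["tool_pos"],yaw(s),p1,psi1))
p,_,_=snap("scene","19"); crop(p,250,130,350,230,7,"pics/r19.png")
```

```text
21.6 [0.48309584 0.03428545 0.1108292 ] 88.88268411394452 [-0.1567214   0.26978541  0.29586555] 0.02208287930312242
(array([-0.46248219, -0.90977506,  0.2008507 ]), np.float64(-0.4681558078649175))
(array([-30.6214083 ,   2.51166362,   2.0208893 ]), np.float64(-12.433852249216613))
```

View pics/r19.png

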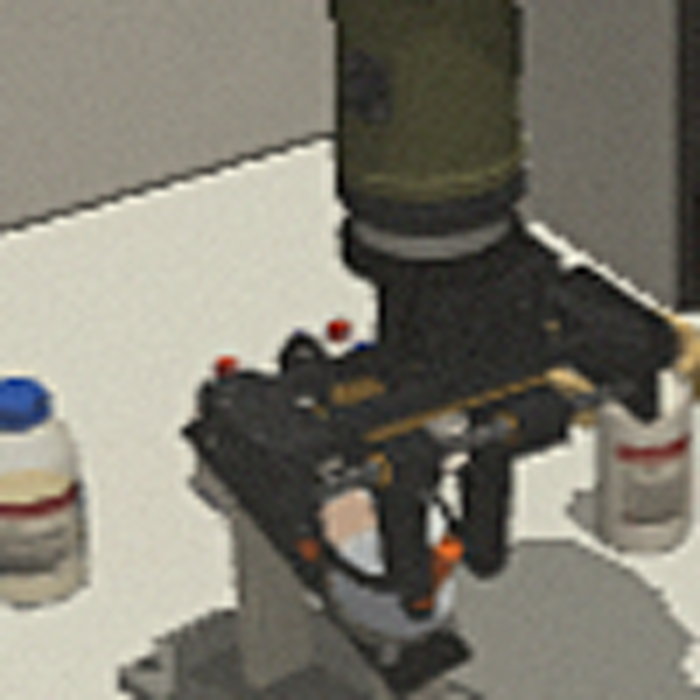

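>>> step_arm(steps="-10.3 0 1 -4.1 -0.5;-10.2 0.4 0.6 -4.1 -0.5;-10.1 0.4 0.3 -4.1 -0.5;0 0 0 0 -0.5;0 0 0 0 -0.8;0 0 0 0 -1;0 0 0 0 -1;0 0 0 0 -1", newtons=4)

```text
t: 22.45
tool_pos: [0.4852, 0.0057, 0.1091]
tool_rot: [0.633, 0.774, 0.0, 0.0]
ft_force: [0.6, 1.4, 0.7]
opening: 0.0119
```

Run:
```python
from sw import *
s=robot.get_state(); print(s["t"],s["tool_pos"],yaw(s),s["ft_force"],s["opening"])
p1,psi1=tgt(0); print(inc(s["tool_pos"],yaw(s),p1,psi1))
p,_,_=snap("scene","20"); crop(p,250,130,350,230,7,"pics/r20.png")
```

```text
22.45 [0.48516236 0.00566901 0.10909093] 101.41574761533249 [0.57769291 1.38135179 0.71829729] 0.011912815150539111
(array([-1.97742441, -0.55479898,  0.28262107]), np.float64(0.09921125217135796))
```

View pics/r20.png

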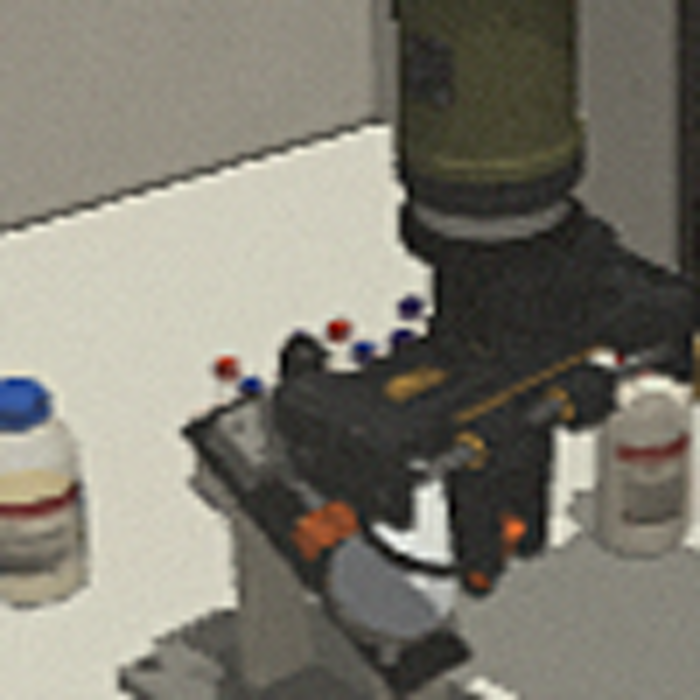

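The gripper reads 11.9 mm, matching the 12 mm pin. I'll shift the last 2 mm, release, rise clear and check.

>>> step_arm(steps="-1 0 0 0 -1;-1.2 0 0 0 -1;0 0 0 0 -1;0 0 0 0 -1;0 0 0 0 -0.5;0 0 0 0 0;0 0 0 0 0;0 0 -20 0 0;0 0 -30 0 0;0 0 -40 0 0;0 0 -40 0 0;0 -40 -20 0 0;0 -40 0 0 0;0 0 0 0 0")

```text
t: 23.9
tool_pos: [0.401, -0.0154, 0.2585]
tool_rot: [0.633, 0.774, -0.004, -0.0]
ft_force: [-0.8, 0.0, -0.3]
opening: 0.044
```

Run:
```python
from sw import *
s=robot.get_state(); print(s["t"],s["tool_pos"],yaw(s),s["ft_force"],s["opening"])
p,_,_=snap("scene","21"); crop(p,250,150,350,240,7,"pics/r21.png")
p,_,_=snap("top","21"); crop(p,250,140,350,240,6,"pics/t21.png")
```

```text
23.9 [ 0.40096955 -0.01542217  0.2585228 ] 101.43780673392298 [-0.83748849  0.04352619 -0.27280666] 0.04395513258073982
```

View pics/r21.png

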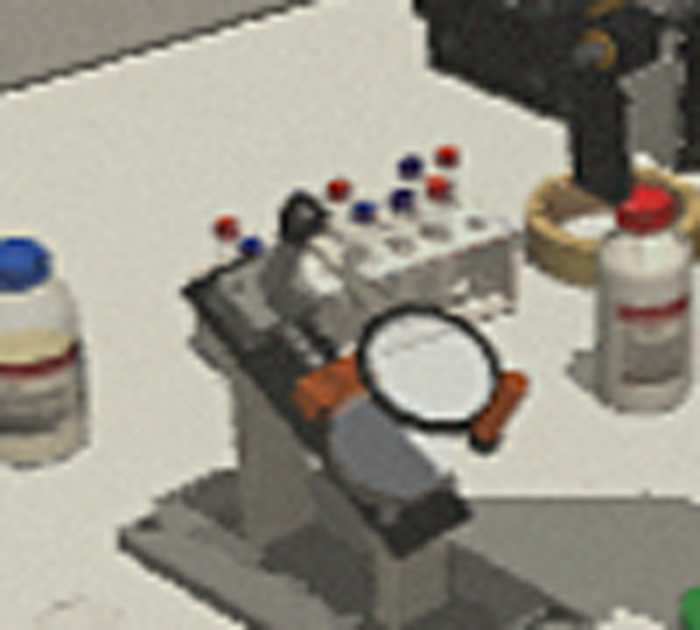

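View pics/t21.png

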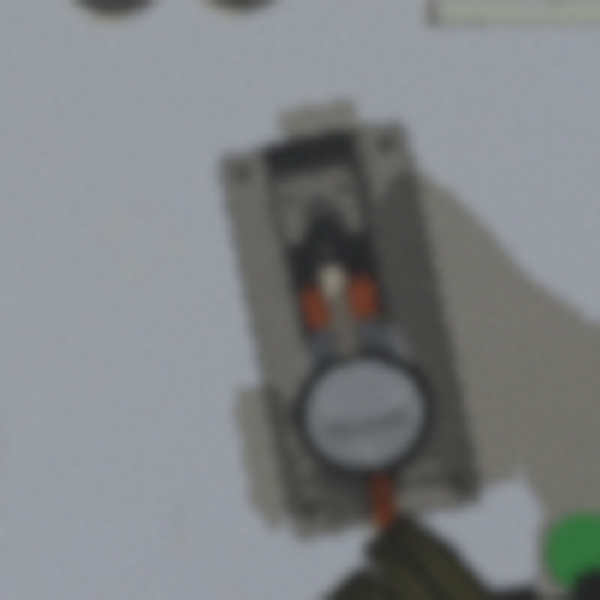

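The lens lies along the strip, with its centre at top px (310.8,208.7) and scene px (311.1,202.5). I'll compare both with the model.

Run:
```python
from sw import *
from scipy.optimize import minimize_scalar
def L(a,r=.089,z=.07): return o+S@np.array([.089-r*np.cos(a),r*np.sin(a),z])
for a in(-.08,-.04,0,.04,.08): print(a,proj(Ks,SS,L(a)).round(1),proj(Kt,TT,L(a)).round(1),"hd",proj(Ks,SS,L(a,.127,.111)).round(1),proj(Kt,TT,L(a,.127,.111)).round(1))
# precise rim fit: dark pixels on rim
for cam,K,T,c0,r0 in(("scene",Ks,SS,(311.1,202.5),11),("top",Kt,TT,(310.8,208.7),12)):
    p,_,_=load(f"{cam}21.npz"); g=cv2.GaussianBlur(p.astype(np.float32).mean(2),(0,0),.6)
    th=np.linspace(0,2*np.pi,200)
    def cost(v):
        a,du,dv=v; M=L(a)
        ax=np.array([-np.cos(a),np.sin(a),0]);ay=np.array([np.sin(a),np.cos(a),0])
        P=M+(.0315*(np.cos(th)[:,None]*ax+np.sin(th)[:,None]*ay))@S.T
        uv=proj(K,T,P)+[du,dv]; return cv2.remap(g,uv[:,0].astype(np.float32)[None],uv[:,1].astype(np.float32)[None],1).mean()
    best=min((cost((0,du,dv)),du,dv) for du in np.arange(-3,3.1,.2) for dv in np.arange(-3,3.1,.2)); print(cam,best, "centre",proj(K,T,L(0))[0]+best[1:])
```

```text
-0.08 [[312.2 201.7]] [[312.3 207.8]] hd [[325.2 202.9]] [[316.9 225.5]]
-0.04 [[311.4 202.2]] [[311.1 208.1]] hd [[324.1 203.7]] [[315.1 226. ]]
0 [[310.6 202.6]] [[309.9 208.4]] hd [[322.9 204.4]] [[313.4 226.4]]
0.04 [[309.7 203. ]] [[308.6 208.6]] hd [[321.6 205. ]] [[311.6 226.7]]
0.08 [[308.8 203.4]] [[307.4 208.8]] hd [[320.3 205.6]] [[309.8 227. ]]
scene (np.float32(71.61129), np.float64(0.400000000000003), np.float64(-0.3999999999999977)) centre [310.97464136 202.21582203]
top (np.float32(62.86543), np.float64(0.6000000000000032), np.float64(0.400000000000003)) centre [310.45524467 208.81734726]
```

Both views put the lens within about 1.6 mm of centre (a≈-0.02). Last check: were the bystanders disturbed, and is the dish flat against jaw and pins?

Run:
```python
from ov import *
a,_,_=load("scene0.npz");b,_,_=load("scene21.npz")
for n,(u0,v0,u1,v1) in dict(red=(332,172,354,212),ind=(224,264,242,294),beaker=(198,240,220,270),vial=(197,263,211,285)).items():
    A=a[v0:v1,u0:u1].astype(np.float32).mean(2);Bm=b[v0-4:v1+4,u0-4:u1+4].astype(np.float32).mean(2)
    r=cv2.matchTemplate(Bm,A,cv2.TM_CCOEFF_NORMED); print(n,r.max().round(3),np.array(np.unravel_index(r.argmax(),r.shape))-4)
crop(b,290,190,340,240,12,"pics/z21.png")
A=cv2.resize(a[150:300,180:360,::-1],None,fx=2.1,fy=2.1);C=cv2.resize(b[150:300,180:360,::-1],None,fx=2.1,fy=2.1); cv2.imwrite("pics/ab.png",np.hstack([A,C]))
```

```text
red 0.881 [0 0]
ind 0.998 [0 0]
beaker 0.996 [0 0]
vial 0.996 [0 0]
```

View pics/z21.png

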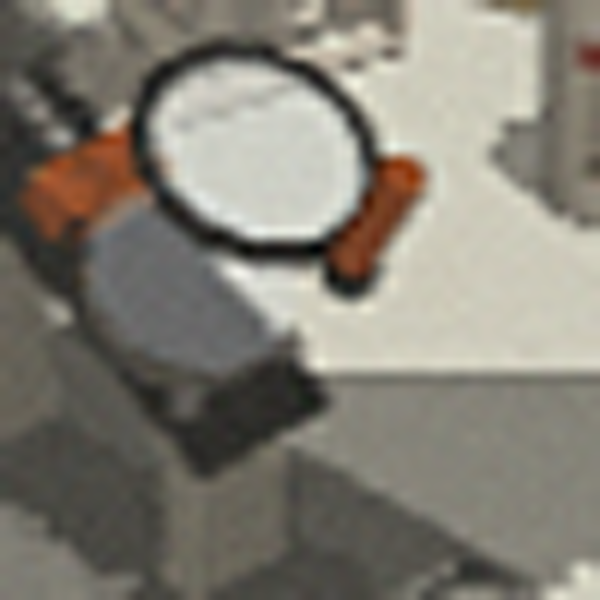

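View pics/ab.png

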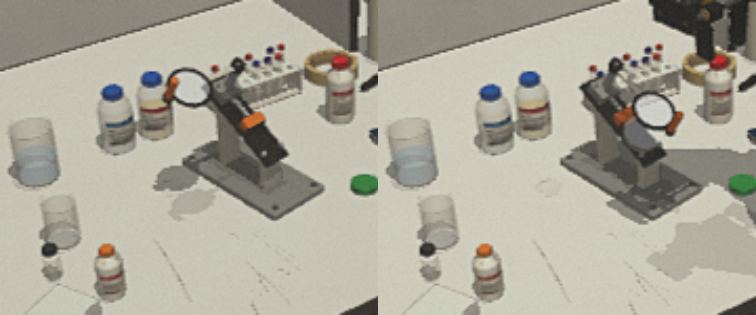

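The bystanders show zero shift. The dish lies flat, touching the jaw and both pins, visible at crop (185,385) and (290,335). Handing in.

```bash
python3 -c "
from rig import robot
print(robot.job_done()); print(robot.get_state()['t'])"
```

```text
the job is handed in; nothing more can be done
None
the job is handed in; nothing more can be done
```

The dish is clamped on the stage and the magnifier is swung over it. I handed the job in at about 24 s, with the gripper clear of everything.

**What I did**
- I first nudged the magnifier about 0.25 rad further back, because the vertical gripper body would have hit the lens over the stage.
- I gripped the dish across its diameter, pushed the jaw back up the slope with it, and lowered it so it turned flat in the pads. When I let go, the jaw pressed it against the pins.
- I then swung the magnifier by its orange handle with the fingers caged around it, centred it with a light grip, released it and rose clear.

**Last checks**
- **Dish:** in the last pictures it lies flat, with the jaw on its upper edge and both pins at its lower rim.
- **Lens:** both cameras put it at about a = -0.02 rad, or 1.6 mm off centre. That is within the measuring error, so I left it.
- **Bystanders:** no pixel shift for any of the four. The red-cap bottle matched less closely (0.88, against 0.996 or better for the others); I put that down to the gripper partly covering it.

**What disagreed**
- **Fingertip height:** the true fingertips sit about 32 mm above the reported TCP. I found this in the images and confirmed it by touching the book. Because of it, my first push passed over the handle without touching it.
- **Grip width:** the gripper read about 54.5 mm on the 57 mm dish.
- **Forces:** the largest I saw was about 11 N, while the dish was pivoting onto the stage.

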